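# Palletise boxed glass in a pinwheel and press the cover board home

## Task

First clear the wooden offcuts off the pallet slab into the blue tray. Then lay every carton there is flat inside a green outline of its own on the slab, in the painted pinwheel round the red pin. Finally set the cover board squarely on top, its handle up and its middle over the pin, press it down until the stiff pin has given way and the board lies flat on the cartons, and let go, disturbing nothing else on the bench.

Things in the scene. Friction and masses are not known exactly. Their poses are not given: they have to be found in the camera images.
- slab: small plywood pallet slab, 220 x 220 x 30 mm, fixed; origin at the centre of its underside, z up, x and y along its sides. Four green painted outlines (120 x 50 mm each) on its top form a pinwheel round a red pin
- slab_mid (a point): centre of the slab's top face, 30 mm above the bench, on the pin's axis
- slot0 (a point): centre of painted outline 0, on the slab's top, at slab x, y = (-29, +64) mm, its long side along the slab's x. Each outline's end is 8 mm from the long side of the next, so the four leave an open well 78 x 78 mm in the middle, with the pin at its centre
- slot1 (a point): centre of painted outline 1, on the slab's top, at slab x, y = (+64, +29) mm, its long side along the slab's y. Each outline's end is 8 mm from the long side of the next, so the four leave an open well 78 x 78 mm in the middle, with the pin at its centre
- slot2 (a point): centre of painted outline 2, on the slab's top, at slab x, y = (+29, -64) mm, its long side along the slab's x. Each outline's end is 8 mm from the long side of the next, so the four leave an open well 78 x 78 mm in the middle, with the pin at its centre
- slot3 (a point): centre of painted outline 3, on the slab's top, at slab x, y = (-64, -29) mm, its long side along the slab's y. Each outline's end is 8 mm from the long side of the next, so the four leave an open well 78 x 78 mm in the middle, with the pin at its centre
- pin (a joint): the red pin, 16 mm in diameter, upright in the middle of the slab: 0 when it stands 60 mm above the slab's top (10 mm higher than a carton), grows as it is pushed down (m), 0.016 at most. No spring: stiff friction of about 12 N holds it where it is, more than the cover board's weight
- carton0: brown carton 120 x 50 x 50 mm, 0.2 to 0.42 kg, with a white tape along its length; origin at its CENTRE, x along its 120 mm length. All cartons are alike, it may lie on any long face, any outline will do for any carton; three or four are present (None if absent)
- carton1: brown carton 120 x 50 x 50 mm, 0.2 to 0.42 kg, with a white tape along its length; origin at its CENTRE, x along its 120 mm length. All cartons are alike, it may lie on any long face, any outline will do for any carton; three or four are present (None if absent)
- carton2: brown carton 120 x 50 x 50 mm, 0.2 to 0.42 kg, with a white tape along its length; origin at its CENTRE, x along its 120 mm length. All cartons are alike, it may lie on any long face, any outline will do for any carton; three or four are present (None if absent)
- carton3: brown carton 120 x 50 x 50 mm, 0.2 to 0.42 kg, with a white tape along its length; origin at its CENTRE, x along its 120 mm length. All cartons are alike, it may lie on any long face, any outline will do for any carton; three or four are present (None if absent)
- offcut0: dark wooden offcut 56 x 32 x 24 mm, lying on the slab at first; origin at the centre of its underside, x along its 56 mm length; two to four are present (None if absent)
- offcut1: dark wooden offcut 56 x 32 x 24 mm, lying on the slab at first; origin at the centre of its underside, x along its 56 mm length; two to four are present (None if absent)
- offcut2: dark wooden offcut 56 x 32 x 24 mm, lying on the slab at first; origin at the centre of its underside, x along its 56 mm length; two to four are present (None if absent)
- offcut3: dark wooden offcut 56 x 32 x 24 mm, lying on the slab at first; origin at the centre of its underside, x along its 56 mm length; two to four are present (None if absent)
- tray: fixed blue open tray, outside 130 (its x) x 160 (its y) x 50 mm high, walls and floor 4 mm; origin at the centre of its underside
- board: square cover board of pale wood, 190 x 190 x 12 mm, 0.45 kg, with a wooden batten for a handle across the middle of its top: 110 mm long along the board's x, 24 mm wide, rising 34 mm above the board's top. Origin at the centre of its underside
- mat: thin fixed grey mat, 330 x 220 x 3 mm, on which the cartons lie at first; origin at the centre of its underside
- frit_jar: bystander: amber jar, 60 mm across, 85 mm high; origin at the centre of its underside
- frit_jar2: bystander: green jar, 56 mm across, 75 mm high; origin at the centre of its underside
- wax_puck: bystander: yellow puck of wax, 60 mm across, 24 mm high; origin at the centre of its underside
- paddle: bystander: dark wooden paddle, 250 mm long, 14 mm thick; origin between its blade and handle
- cork_disc: bystander: cork disc, 60 mm across, 12 mm high; origin at the centre of its underside
- tool_brush: bystander: small hand brush lying flat, at the right beyond the tray

How it is judged:
On the way, in this order (a step that is already met when the one before it is completed fails the run):
1. every offcut lies in the blue tray (x of offcut0 in the frame of tray between -0.062 and 0.062 m and y of offcut0 in the frame of tray between -0.077 and 0.077 m and z of each of offcut0, offcut1, offcut2, offcut3 in the frame of tray below 0.055 m and x of offcut1 in the frame of tray between -0.062 and 0.062 m and y of offcut1 in the frame of tray between -0.077 and 0.077 m and x of offcut2 in the frame of tray between -0.062 and 0.062 m and y of offcut2 in the frame of tray between -0.077 and 0.077 m and x of offcut3 in the frame of tray between -0.062 and 0.062 m and y of offcut3 in the frame of tray between -0.077 and 0.077 m), for 0.2 s.
2. every carton lies flat in an outline of its own (((horizontal distance between carton0 and slot0 below 0.01 m and angle between the x axis of carton0 and the x axis of slab, either way round below 0.12 rad) or (horizontal distance between carton0 and slot1 below 0.01 m and angle between the x axis of carton0 and the y axis of slab, either way round below 0.12 rad) or (horizontal distance between carton0 and slot2 below 0.01 m and angle between the x axis of carton0 and the x axis of slab, either way round below 0.12 rad) or (horizontal distance between carton0 and slot3 below 0.01 m and angle between the x axis of carton0 and the y axis of slab, either way round below 0.12 rad)) and z of carton0 in the frame of slab between 0.05 and 0.061 m and linear speed of each of carton0, carton1, carton2, carton3 below 0.03 m/s and ((horizontal distance between carton1 and slot0 below 0.01 m and angle between the x axis of carton1 and the x axis of slab, either way round below 0.12 rad) or (horizontal distance between carton1 and slot1 below 0.01 m and angle between the x axis of carton1 and the y axis of slab, either way round below 0.12 rad) or (horizontal distance between carton1 and slot2 below 0.01 m and angle between the x axis of carton1 and the x axis of slab, either way round below 0.12 rad) or (horizontal distance between carton1 and slot3 below 0.01 m and angle between the x axis of carton1 and the y axis of slab, either way round below 0.12 rad)) and z of carton1 in the frame of slab between 0.05 and 0.061 m and ((horizontal distance between carton2 and slot0 below 0.01 m and angle between the x axis of carton2 and the x axis of slab, either way round below 0.12 rad) or (horizontal distance between carton2 and slot1 below 0.01 m and angle between the x axis of carton2 and the y axis of slab, either way round below 0.12 rad) or (horizontal distance between carton2 and slot2 below 0.01 m and angle between the x axis of carton2 and the x axis of slab, either way round below 0.12 rad) or (horizontal distance between carton2 and slot3 below 0.01 m and angle between the x axis of carton2 and the y axis of slab, either way round below 0.12 rad)) and z of carton2 in the frame of slab between 0.05 and 0.061 m and ((horizontal distance between carton3 and slot0 below 0.01 m and angle between the x axis of carton3 and the x axis of slab, either way round below 0.12 rad) or (horizontal distance between carton3 and slot1 below 0.01 m and angle between the x axis of carton3 and the y axis of slab, either way round below 0.12 rad) or (horizontal distance between carton3 and slot2 below 0.01 m and angle between the x axis of carton3 and the x axis of slab, either way round below 0.12 rad) or (horizontal distance between carton3 and slot3 below 0.01 m and angle between the x axis of carton3 and the y axis of slab, either way round below 0.12 rad)) and z of carton3 in the frame of slab between 0.05 and 0.061 m), for 0.2 s.
3. the fingers hold or press the cover board while it lies flat on the cartons (horizontal distance between board and slab_mid below 0.015 m and (angle between the x axis of board and the x axis of slab, either way round below 0.12 rad or angle between the x axis of board and the y axis of slab, either way round below 0.12 rad) and angle between board's own z axis and vertical below 0.03 rad and z of board in the frame of slab between 0.077 and 0.083 m and linear speed of board below 0.02 m/s and contact force between the fingers and board above 2 N), for 0.1 s.
At the end, for the whole second after the job is handed in: offcuts in the tray; each carton flat on the slab within 10 mm and 0.12 rad of an outline of its own; the board's centre within 15 mm of the slab's middle, sides within 0.12 rad of the slab's, level within 0.03 rad, underside 80 mm (within 3) above the bench; all at rest (all of step 1 and all of step 2 and horizontal distance between board and slab_mid below 0.015 m and (angle between the x axis of board and the x axis of slab, either way round below 0.12 rad or angle between the x axis of board and the y axis of slab, either way round below 0.12 rad) and angle between board's own z axis and vertical below 0.03 rad and z of board in the frame of slab between 0.077 and 0.083 m and linear speed of board below 0.02 m/s); the robot touches nothing.
It fails at once if a bystander (jars, wax, paddle, cork, brush) is moved by more than 30 mm (distance of any of frit_jar, frit_jar2, wax_puck, paddle, cork_disc, tool_brush from where it was at the start of the episode above 0.03 m).
Of carton0, carton1, carton2, carton3 only 3 to 4 are there at a start; the rules pass over those that are not, and their reading is None.
Of offcut0, offcut1, offcut2, offcut3 only 2 to 4 are there at a start; the rules pass over those that are not, and their reading is None.
At some moment in a run one of carton0, carton1, carton2, carton3, board may be knocked a few centimetres aside while the robot is not near it.
Once in a run the grip may slacken for a moment while it holds something.
It also fails if it takes over 210 s, if anything falls off the work surface, if the arm or the gripper's body presses on something with over 40 N, if the wrist force passes 120 N, or if a joint passes its speed limit or range.

## Robot

A 7-joint arm with a two-finger parallel gripper is mounted at the origin on the work surface. World frame = base frame: x ahead of the robot, y to its left, z up, the work surface at z = 0. Lengths are in m, angles in rad, forces in N, time in s.
With the tool pointing down it reaches from about 0.35 to 0.9 m from the base axis. Payload 8.1 kg.
Tool frame: the origin (TCP) lies at the very end of the fingers, on their centre line; the grasp point (between the pads) lies 19 mm behind it; z points along the fingers, y is the line along which they close (so a half turn about z gives the same grasp; the last joint's range is limited). The gripper opens to 92 mm and grips with 3 to 60 N. Pads are 19 mm wide; open, the fingers measure 130 mm over their backs; the gripper's body (75 mm by 190 mm) begins 47 mm behind the grasp point.
Start: joints at [-1.349, 0.434, 0.025, 1.573, -0.012, 1.134, -0.075], TCP at [0.199, 0.592, 0.227] pointing down, gripper open.
Joint ranges: [-2.62, 2.62], [-0.44, 2.09], [-1.27, 1.32], [0.08, 2.57], [-1.32, 4.46], [0.12, 2], [-2.74, 2.74]. Speed limits (rad/s): [2.22, 2.22, 3.01, 3.01, 3.14, 3.14, 3.14].

## Interface

Orientations are given as a rotation vector (axis times angle).
In Python, from cell import arm gives the robot as it stands.
- The arm moves only by the shell command python3 -m pendant 'ROWS' [FORCE]. ROWS is a JSON object of lists of equal length, an entry for each row: "slide": the shift along the tool's x, y, z in units of 0.3 m (1.0 is 0.3 m), a list of three; "dr": the turn, a rotation vector about the tool's x, y, z in units of 0.12 rad (1.0 is 0.12 rad), a list of three; "claw": the opening, from 0 (shut) to 1 (fully open). In form: {"slide": [[tx, ty, tz], ...], "dr": [[ax, ay, az], ...], "claw": [claw, ...]}. A call has 1 to 10 rows; each row shifts and turns the commanded pose from where the row before left it, along the tool's axes as they then stand; what a row does not reach is not made up. A row lasts 1/10 s, in which the tool goes at most 50 mm and 8.59 degrees, less where a joint would pass 70% of its speed; a pose out of reach is approached as far as the arm can. A call with a number of a shift or a turn outside -1 to 1 is refused whole. A call with a gripper value outside its range is refused whole. The fingers move at their own pace and stop on an object; FORCE is the grip in N (left out, the last holds). Time passes only in rows, so rows that do not move let the fingers close. It gives the time, the measured TCP pose, the force, the opening and the grip force at its end, in the units of the state.
- arm.observe(): the state, without advancing time (a new reading comes with each control period).
- arm.get_image(name): name is "side" or "top" or "wrist"; returns the picture (480x640x3 uint8, red, green, blue); there is no depth.
- arm.calibration(name): a dict with "K" (3x3 intrinsics, pixels), "xyz" and "orientation" of the camera in the world. Camera axes: x right, y up, looking along -z (the intrinsics and any distortion apply to the point x, -y, -z); pixel columns grow to the right and rows downward; lengths in m; the calibration is good to about 2 mm. A picture is of the moment at which its call begins: read the wrist's pose just before it. calibration takes no time and is no camera call; for the wrist camera it gives the pose at the moment of the call.
- arm.sign_off(): hands the job in; it is judged then, once.
The state is a dict: "clock": time; "joints": joint angles; "dq": joint speeds; "joint_efforts": joint torques, N m; "position": TCP position; "ee_rot": TCP orientation; "force": force on the tool from outside, world axes, zero at the start; "ft_torque": the same for the moment, N m; "width": opening from 0.0 (shut) to 1.0 (fully open); "gripper_force": force on a finger pad.
Only numpy, scipy, OpenCV 4.12 (cv2) and the standard library are available. Lean on these libraries where they do the work, as an engineer would, in place of code of your own. Each camera call takes 0.05 s, during which the arm holds its last target. There are 200 camera calls.

## Working session

There is one attempt and no reset: what is moved stays moved. The work goes in short steps, Python scripts to look and compute and a shell command to move; the robot and the scene stay as the last step left them, time stands still between calls to the robot, and variables do not carry over. Pictures are saved under pics/ and viewed, at most 14 in all, crops included, and the job is handed in when it is done.

```bash
ls; mkdir -p pics; python3 - <<'E'
from cell import arm
import cv2
print(arm.observe())
for n in("side","top","wrist"):
    c=arm.calibration(n);print(n,c)
    cv2.imwrite(f"pics/{n}0.png",arm.get_image(n)[:,:,::-1])
E
```

```text
pics
{'clock': 0.0, 'joints': array([-1.34863608,  0.43520876,  0.02501285,  1.5741015 , -0.0115876 ,
        1.1339883 , -0.07512645]), 'dq': array([-1.42868039e-03, -9.12641599e-05,  2.32811882e-03,  1.25871213e-03,
        6.34918910e-04,  1.19084479e-03, -3.94817030e-04]), 'joint_efforts': array([ 1.85463236e-04, -6.67855167e+01,  9.84759182e-01, -3.14450705e+01,
       -6.05320581e-02,  4.27888229e-02,  2.03947584e-04]), 'position': array([0.19934379, 0.59181977, 0.22595257]), 'ee_rot': array([-5.08076891e-01, -3.10015010e+00,  2.44865842e-03]), 'force': array([-0.09715515, -0.20417415,  0.17117433]), 'ft_torque': array([ 0.02528713, -0.02830405, -0.03640329]), 'gripper_force': 0.0, 'width': 1.0019916698184086}
side {'K': array([[620.03524225,   0.        , 318.52759812],
       [  0.        , 620.03524225, 234.9093592 ],
       [  0.        ,   0.        ,   1.        ]]), 'xyz': array([ 0.22731193, -1.24464023,  1.17007801]), 'orientation': array([ 0.85537324, -0.12097972, -0.23559744])}
top {'K': array([[601.06741133,   0.        , 312.13063482],
       [  0.        , 601.06741133, 237.99398431],
       [  0.        ,   0.        ,   1.        ]]), 'xyz': array([0.47310946, 0.02388206, 1.37741975]), 'orientation': array([ 0.04700671, -0.05222458, -1.5794952 ])}
wrist {'K': array([[365.17399476,   0.        , 311.961852  ],
       [  0.        , 365.17399476, 236.73524882],
       [  0.        ,   0.        ,   1.        ]]), 'xyz': array([0.13671797, 0.61496908, 0.38313312]), 'orientation': array([-0.21906964, -0.15504973,  1.23878525])}
```

View pics/top0.png

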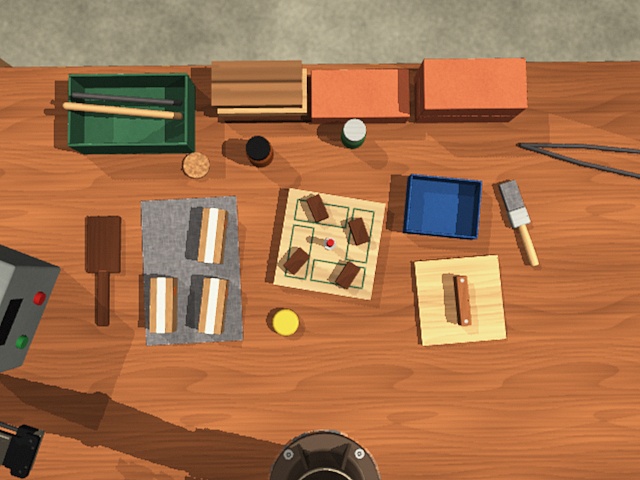

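View pics/side0.png

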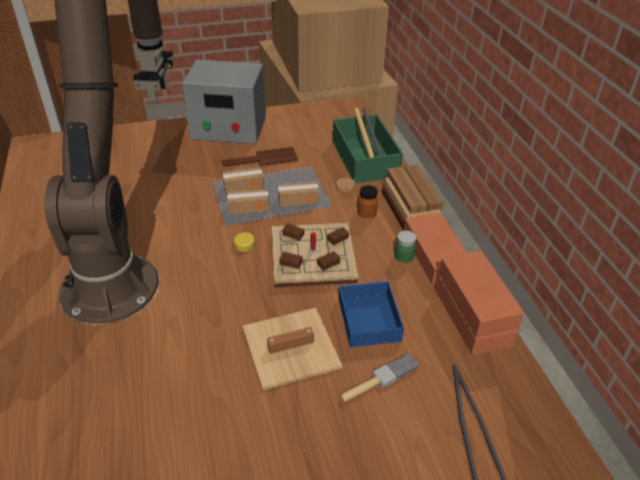

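The top view shows:
- three cartons, at px (209,236), (162,305) and (209,305)
- four offcuts on the slab, at (317,208), (358,231), (296,261) and (347,274)
- the red pin at (330,243), the tray at (443,207) and the board at (460,300)

The side view shows the same objects.

```bash
cat > h.py <<'E'
import numpy as np, cv2
from scipy.spatial.transform import Rotation as R
from cell import arm
def ray(n,uv,c=None):
    c=c or arm.calibration(n); K=c["K"]; uv=np.atleast_2d(uv).astype(float)
    d=np.c_[(uv[:,0]-K[0,2])/K[0,0],-(uv[:,1]-K[1,2])/K[1,1],-np.ones(len(uv))]
    return np.array(c["xyz"]),R.from_rotvec(c["orientation"]).apply(d)
def onplane(n,uv,z,c=None):
    o,d=ray(n,uv,c); return o+d*((z-o[2])/d[:,2])[:,None]
def tri(rays):
    A=0;b=0
    for o,d in rays:
        d=d.ravel()/np.linalg.norm(d);P=np.eye(3)-np.outer(d,d);A=A+P;b=b+P@o
    x=np.linalg.solve(A,b)
    return x,[np.linalg.norm(np.cross(x-o,d.ravel()/np.linalg.norm(d))) for o,d in rays]
def proj(n,p):
    c=arm.calibration(n);q=R.from_rotvec(c["orientation"]).inv().apply(np.atleast_2d(p)-c["xyz"])
    return np.c_[c["K"][0,2]+c["K"][0,0]*q[:,0]/-q[:,2],c["K"][1,2]+c["K"][1,1]*q[:,1]/q[:,2]]
def blobs(mask,lo,hi,k=3):
    mask=cv2.morphologyEx(mask.astype(np.uint8),cv2.MORPH_OPEN,np.ones((k,k),np.uint8)) if k else mask.astype(np.uint8)
    cs,_=cv2.findContours(mask,cv2.RETR_EXTERNAL,cv2.CHAIN_APPROX_NONE)
    return [c[:,0,:] for c in cs if lo<=cv2.contourArea(c)<=hi]
def hsv(im): return cv2.cvtColor(im,cv2.COLOR_RGB2HSV).astype(int)
def rect(n,cont,z,c=None):
    "min-area rectangle on plane z: centre, sizes (mm), yaw of long side (deg)"
    P=onplane(n,cont,z,c)[:,:2]*1000
    (x,y),(w,h),a=cv2.minAreaRect(P.astype(np.float32))
    if h>w:w,h,a=h,w,a+90
    return np.array([x,y])/1000,(round(w,1),round(h,1)),(a+90)%180-90
def cen(c): return c.mean(0)
def plan(xyz,yaw_close,half=True):
    "to TCP xyz with closing line (tool y) at world yaw deg: turn first, then slide"
    s=arm.observe();r=R.from_rotvec(s["ee_rot"]);M=r.as_matrix()
    cur=np.degrees(np.arctan2(M[1,1],M[0,1]))
    d=yaw_close-cur
    if half:d=(d+90)%180-90
    t=np.radians(yaw_close if half is False else cur+d)
    Y=np.array([np.cos(t),np.sin(t),0]);Z=np.array([0,0,-1.]);G=np.c_[np.cross(Y,Z),Y,Z]
    dr=(r.inv()*R.from_matrix(G)).as_rotvec()/0.12
    sl=G.T@(np.array(xyz)-s["position"])/0.3
    print("dr",dr.round(2),"then slide",sl.round(3),"| pos",s["position"].round(4),"q1,7",s["joints"][[0,6]].round(2),"t",round(s["clock"],1),"w",round(s["width"],3))
E
python3 - <<'E'
from h import *
T=cv2.imread("pics/top0.png")[:,:,::-1].copy();S=cv2.imread("pics/side0.png")[:,:,::-1].copy()
for p in [(330,243),(317,208),(305,243),(153,300),(177,300),(163,305),(430,330),(463,300),(443,207)]: print(p,T[p[1],p[0]],hsv(T)[p[1],p[0]])
H=hsv(T);h,s,v=H[...,0],H[...,1],H[...,2]
roi=np.zeros(h.shape,bool)
def R_(x0,x1,y0,y1):
    m=np.zeros(h.shape,bool);m[y0:y1,x0:x1]=1;return m
for nm,m,z,a in [("offc",(v<110)&(s>90)&(h<20)&R_(275,385,190,300),.054,(80,600)),
 ("tape",(s<50)&(v>190)&R_(135,250,190,350),.053,(100,2000)),
 ("tray",(h>100)&(h<125)&(s>120)&R_(390,500,160,250),.05,(1000,9000)),
 ("pinred",((h<6)|(h>174))&(s>170)&(v>100)&R_(315,345,230,256),.09,(5,400))]:
  for c in blobs(m,*a,k=0 if nm=="pinred" else 3): print(nm,cen(c).round(1),rect("top",c,z))
m=(v>150)&(s<150)&(s>40)
for c in blobs(m&R_(265,400,180,310),2000,20000): print("slab",rect("top",c,.03))
for c in blobs(m&R_(400,520,245,360),2000,20000): print("board",rect("top",c,.012))
Hs=hsv(S)
for c in blobs(((Hs[...,0]<6)|(Hs[...,0]>174))&(Hs[...,1]>150)&R_(295,330,225,260),5,400,0): print("pin side",c.min(0),c.max(0))
for c in blobs((Hs[...,2]<110)&(Hs[...,1]>90)&R_(272,356,220,280),30,800): print("offc side",cen(c))
E
```

```text
(330, 243) [219  43  36] [  1 213 219]
(317, 208) [99 52 30] [ 10 178  99]
(305, 243) [243 212 149] [ 20  99 243]
(153, 300) [208 150  96] [ 14 137 208]
(177, 300) [129 110  94] [ 14  69 129]
(163, 305) [247 249 241] [ 38   8 249]
(430, 330) [245 227 152] [ 24  97 245]
(463, 300) [189 109  62] [ 11 171 189]
(443, 207) [ 52  94 157] [108 171 157]
offc [346.6 279.7] (array([ 0.46651056, -0.05472243]), (41.5, 25.2), -31.742748260498047)
offc [294.4 265.3] (array([0.4991868 , 0.05787108]), (42.0, 24.9), -45.47700881958008)
offc [361.6 234.4] (array([ 0.56603632, -0.08908958]), (41.0, 24.9), 15.135351181030273)
offc [320.4 211. ] (array([0.61772803, 0.00229872]), (41.3, 25.1), 21.102323532104492)
tape [211.6 305.7] (array([0.41026694, 0.24053922]), (121.1, 18.4), -6.284065246582031)
tape [160.5 305. ] (array([0.41289032, 0.35371707]), (118.0, 17.5), 0.35302573442459106)
tape [211. 235.] (array([0.56562543, 0.24242647]), (121.3, 17.9), -5.9511260986328125)
tray [442.2 206.7] (array([ 0.6243739 , -0.27026431]), (164.6, 131.7), 83.74759674072266)
pinred [329.8 242.3] (array([ 0.54493188, -0.0184851 ]), (13.7, 12.1), -45.55565643310547)
slab (array([ 0.5458067 , -0.01952214]), (221.6, 221.1), -9.792762756347656)
board (array([ 0.41633273, -0.31368903]), (191.2, 191.2), -85.78207683563232)
pin side [311 233] [315 249]
offc side [328.01851852 260.68518519]
offc side [290.25862069 260.06896552]
offc side [337.18 236.08]
offc side [292.81132075 231.81132075]
```

```bash
python3 - <<'E'
from h import *
T=cv2.imread("pics/top0.png")[:,:,::-1].copy();S=cv2.imread("pics/side0.png")[:,:,::-1].copy()
def box(x0,x1,y0,y1):
    m=np.zeros((480,640),bool);m[y0:y1,x0:x1]=1;return m
def M(H,vm): return (H[...,1]>140)&(H[...,0]<18)&(H[...,2]<vm)
H,Hs=hsv(T),hsv(S)
for vm in(130,160):
  for c in blobs(M(H,vm)&box(285,375,192,292),80,900): print(vm,rect("top",c,.054),"px",cen(c).round(1))
# heights by two views: offcuts (top-face mask in side is a guess: whole body centroid), pin top, tapes
tp=[cen(c) for c in blobs(M(H,130)&box(285,375,192,292),80,900)]
sp=[cen(c) for c in blobs(M(Hs,130)&box(272,356,222,280),30,800)]
for a in tp:
    r=min((tri([ray("top",a),ray("side",b)]) for b in sp),key=lambda t:max(t[1])); print("offc 3d",r[0].round(4),np.round(r[1],4))
print("pin",tri([ray("top",[330,242.3]),ray("side",[313,233.5])]))
ts=blobs((Hs[...,1]<50)&(Hs[...,2]>190)&box(210,330,160,220),20,2000)
tt=blobs((H[...,1]<50)&(H[...,2]>190)&box(135,250,190,350),100,2000)
cc=lambda c:np.array(cv2.minAreaRect(c.astype(np.float32))[0])
for a in tt:
    r=min((tri([ray("top",cc(a)),ray("side",cc(b))]) for b in ts),key=lambda t:max(t[1])); print("tape 3d",r[0].round(4),np.round(r[1],4))
# outlines: green
g=blobs((H[...,0]>45)&(H[...,0]<95)&(H[...,1]>70)&box(280,385,190,300),100,5000,0)
for c in g: print("green",rect("top",c,.03))
# handle
for c in blobs(M(H,255)&box(450,475,265,335),100,3000): print("handle",rect("top",c,.046),cc(c))
for c in blobs((Hs[...,1]>140)&(Hs[...,0]<18)&box(262,320,325,355),50,3000): print("handle side",cc(c),c.min(0),c.max(0))
cv2.imwrite("pics/crop1.png",np.hstack([cv2.resize(T[185:305,265:395],None,fx=3,fy=3),cv2.resize(S[220:290,265:365],(390,360))])[:,:,::-1])
E
```

```text
130 (array([ 0.4749039 , -0.05704823]), (54.8, 30.9), -33.247108459472656) px [347.2 274.8]
130 (array([0.50684564, 0.05471626]), (54.2, 30.9), -41.64239501953125) px [296.4 260.4]
130 (array([ 0.57160248, -0.08330965]), (54.8, 32.3), 18.652313232421875) px [358.3 230.8]
130 (array([0.62354218, 0.00787687]), (56.3, 30.9), 22.496200561523438) px [317.  208.2]
160 (array([ 0.47484158, -0.05740611]), (55.1, 31.5), -33.43727493286133) px [347.3 274.8]
160 (array([0.50692462, 0.05464606]), (54.4, 30.9), -41.64239501953125) px [296.2 260.5]
160 (array([ 0.57160248, -0.08330965]), (54.8, 32.3), 18.652313232421875) px [358.3 230.8]
160 (array([0.62371124, 0.00747355]), (56.3, 31.7), 22.571779251098633) px [317.  208.2]
offc 3d [ 0.4748 -0.0579  0.0428] [0.0001 0.0001]
offc 3d [0.5066 0.0545 0.046 ] [0.0011 0.0011]
offc 3d [ 0.572  -0.0837  0.0425] [0.0005 0.0005]
offc 3d [0.624  0.0076 0.0425] [0.0001 0.0001]
pin (array([ 0.54543831, -0.0191789 ,  0.08861022]), [np.float64(0.0005533790031218926), np.float64(0.0005533790031219829)])Traceback (most recent call last):
  File "<stdin>", line 19, in <module>
ValueError: min() iterable argument is empty
```

```bash
python3 - <<'E'
from h import *
T=cv2.imread("pics/top0.png")[:,:,::-1].copy();S=cv2.imread("pics/side0.png")[:,:,::-1].copy()
H,Hs=hsv(T),hsv(S)
def box(x0,x1,y0,y1):
    m=np.zeros((480,640),bool);m[y0:y1,x0:x1]=1;return m
ts=blobs((Hs[...,1]<60)&(Hs[...,2]>170)&box(210,330,160,220),20,2000,0)
tt=blobs((H[...,1]<50)&(H[...,2]>190)&box(135,250,190,350),100,2000)
cc=lambda c:np.array(cv2.minAreaRect(c.astype(np.float32))[0])
print(len(ts),[cc(c).round(1) for c in ts])
for a in tt:
  for b in ts:
    r=tri([ray("top",cc(a)),ray("side",cc(b))])
    if max(r[1])<.02:print("tape 3d",r[0].round(4),np.round(r[1],4))
for c in blobs((H[...,1]>140)&(H[...,0]<18)&box(450,475,265,335),100,3000): print("handle",rect("top",c,.046),cc(c))
for c in blobs((Hs[...,1]>140)&(Hs[...,0]<18)&box(262,320,325,355),50,3000): print("handle side",cc(c),c.min(0),c.max(0))
plan([.6237,.0076,.15],112.5)
E
```

```text
3 [array([247.5, 194.6]), array([298. , 186.9]), array([242.1, 173.5])]
tape 3d [0.4103 0.2403 0.0541] [0.0002 0.0002]
tape 3d [0.4063 0.2278 0.1395] [0.008 0.008]
tape 3d [ 0.4177  0.3763 -0.0459] [0.0096 0.0096]
tape 3d [0.4128 0.3537 0.0531] [0.0001 0.0001]
tape 3d [0.5656 0.2423 0.0538] [0.0002 0.0002]
handle (array([ 0.41763568, -0.3093949 ]), (111.4, 33.6), 4.658403396606445) [461.55618286 299.78356934]
handle side [290.19732666 339.83984375] [268 330] [312 351]
dr [-0.01 -0.   -5.98] then slide [-0.561 -2.341  0.254] | pos [0.1994 0.592  0.2262] q1,7 [-1.35 -0.08] t 0.1 w 1.0
```

```bash
python3 -m pendant '{"slide":[[0,0,0],[0,0,0],[0,0,0],[0,0,0],[0,0,0],[0,0,0]],"dr":[[0,0,-1],[0,0,-1],[0,0,-1],[0,0,-1],[0,0,-1],[0,0,-0.98]],"claw":[0.65,0.65,0.65,0.65,0.65,0.65]}' 30
python3 -m pendant '{"slide":[[-0.028,-0.117,0],[-0.028,-0.117,0],[-0.028,-0.117,0],[-0.028,-0.117,0],[-0.028,-0.117,0],[-0.028,-0.117,0],[-0.028,-0.117,0],[-0.028,-0.117,0],[-0.028,-0.117,0],[-0.028,-0.117,0]],"dr":[[0,0,0],[0,0,0],[0,0,0],[0,0,0],[0,0,0],[0,0,0],[0,0,0],[0,0,0],[0,0,0],[0,0,0]],"claw":[0.65,0.65,0.65,0.65,0.65,0.65,0.65,0.65,0.65,0.65]}'
python3 -m pendant '{"slide":[[-0.028,-0.117,0],[-0.028,-0.117,0],[-0.028,-0.117,0],[-0.028,-0.117,0],[-0.028,-0.117,0],[-0.028,-0.117,0],[-0.028,-0.117,0],[-0.028,-0.117,0],[-0.028,-0.117,0],[-0.028,-0.117,0]],"dr":[[0,0,0],[0,0,0],[0,0,0],[0,0,0],[0,0,0],[0,0,0],[0,0,0],[0,0,0],[0,0,0],[0,0,0]],"claw":[0.65,0.65,0.65,0.65,0.65,0.65,0.65,0.65,0.65,0.65]}'
python3 -c "
from h import *
plan([.6237,.0076,.15],112.5)"
```

```text
clock: 0.75
position: [0.1995, 0.5921, 0.2264]
ee_rot: [0.62, -3.079, 0.001]
force: [-0.1, 0.6, -0.5]
width: 0.649
gripper_force: 0.0
clock: 1.75
position: [0.412, 0.2988, 0.2267]
ee_rot: [0.613, -3.081, 0.0]
force: [1.3, 0.3, 0.2]
width: 0.652
gripper_force: 0.0
clock: 2.75
position: [0.6239, 0.0068, 0.2265]
ee_rot: [0.613, -3.081, -0.0]
force: [-0.4, 0.2, 0.1]
width: 0.653
gripper_force: 0.0
dr [ 0. -0.  0.] then slide [-0.     0.003  0.255] | pos [0.6239 0.0068 0.2265] q1,7 [-0.19  1.93] t 2.8 w 0.653
```

```bash
python3 -m pendant '{"slide":[[0,0.003,0.12],[0,0,0.12],[0,0,0.12],[0,0,0.12],[0,0,0.1],[0,0,0.045],[0,0,0.02],[0,0,0]],"dr":[[0,0,0],[0,0,0],[0,0,0],[0,0,0],[0,0,0],[0,0,0],[0,0,0],[0,0,0]],"claw":[0.65,0.65,0.65,0.65,0.65,0.65,0.65,0.65]}'
python3 -m pendant '{"slide":[[0,0,0],[0,0,0],[0,0,0],[0,0,0],[0,0,0],[0,0,-0.05],[0,0,-0.1],[0,0,-0.1],[0,0,-0.1],[0,0,-0.05]],"dr":[[0,0,0],[0,0,0],[0,0,0],[0,0,0],[0,0,0],[0,0,0],[0,0,0],[0,0,0],[0,0,0],[0,0,0]],"claw":[0,0,0,0,0,0,0,0,0,0]}'
python3 -c "
from h import *
T=arm.get_image('top');H=hsv(T)
m=(H[...,0]>100)&(H[...,0]<125)&(H[...,1]>120);m[:,:390]=0;m[:160]=0;m[250:]=0;m[:,500:]=0
for c in blobs(m,1000,9000): print('tray',rect('top',c,.05))
c,s=np.cos(np.radians(-6.2)),np.sin(np.radians(-6.2))
X=np.array([c,s]);Y=np.array([-s,c]);t=np.array([.6244,-.2703])
for a,b in ((1,1),(1,-1),(-1,1),(-1,-1)): print(t+.03*a*X+.032*b*Y)
"
```

```text
clock: 3.55
position: [0.6232, 0.0089, 0.0333]
ee_rot: [0.613, -3.081, -0.0]
force: [-0.5, -0.4, -0.0]
width: 0.652
gripper_force: 0.0
clock: 4.55
position: [0.6242, 0.0088, 0.1571]
ee_rot: [-0.612, 3.077, -0.001]
force: [-0.2, 0.7, -0.3]
width: 0.345
gripper_force: 30.0
tray (array([ 0.62448389, -0.27027634]), (164.6, 131.5), 83.74757385253906)
[ 0.65768051 -0.24172715]
[ 0.65076855 -0.30535281]
[ 0.59803145 -0.23524719]
[ 0.59111949 -0.29887285]
```

```bash
python3 -c "
from h import *
plan([.6508,-.3050,.03],83.8)"
```

```text
dr [-0.    0.05  4.17] then slide [-0.198 -1.031  0.429] | pos [0.625  0.0089 0.1587] q1,7 [-0.19  1.93] t 4.6 w 0.345
```

```bash
python3 -m pendant '{"slide":[[0,0,0],[0,0,0],[0,0,0],[0,0,0],[0,0,0]],"dr":[[0,0,0.84],[0,0,0.84],[0,0,0.84],[0,0,0.84],[0,0,0.81]],"claw":[0,0,0,0,0]}'
python3 -m pendant '{"slide":[[-0.02,-0.1,0],[-0.02,-0.1,0],[-0.02,-0.1,0],[-0.02,-0.1,0],[-0.02,-0.1,0],[-0.02,-0.11,0],[-0.02,-0.11,0],[-0.02,-0.11,0],[-0.02,-0.1,0],[-0.018,-0.1,0]],"dr":[[0,0,0],[0,0,0],[0,0,0],[0,0,0],[0,0,0],[0,0,0],[0,0,0],[0,0,0],[0,0,0],[0,0,0]],"claw":[0,0,0,0,0,0,0,0,0,0]}'
python3 -m pendant '{"slide":[[0,0,0],[0,0,0.1],[0,0,0.1],[0,0,0.1],[0,0,0.09],[0,0,0.04],[0,0,0],[0,0,0],[0,0,0],[0,0,0]],"dr":[[0,0,0],[0,0,0],[0,0,0],[0,0,0],[0,0,0],[0,0,0],[0,0,0],[0,0,0],[0,0,0],[0,0,0]],"claw":[0,0,0,0,0,0,0,0.44,0.44,0.44]}'
python3 -m pendant '{"slide":[[0,0,-0.1],[0,0,-0.1],[0,0,-0.1],[0,0,-0.1],[0,0,0]],"dr":[[0,0,0],[0,0,0],[0,0,0],[0,0,0],[0,0,0]],"claw":[0.44,0.44,0.65,0.65,0.65]}'
python3 -c "
from h import *
plan([.5716,-.0833,.033],108.65)"
```

```text
clock: 5.1
position: [0.6226, 0.0089, 0.1532]
ee_rot: [-0.176, -3.136, -0.0]
force: [0.4, -0.6, -0.3]
width: 0.344
gripper_force: 30.0
clock: 6.1
position: [0.6485, -0.3059, 0.1531]
ee_rot: [-0.169, -3.136, -0.001]
force: [0.5, -0.5, 0.1]
width: 0.347
gripper_force: 30.0
clock: 7.1
position: [0.6498, -0.3051, 0.0259]
ee_rot: [0.169, 3.135, -0.001]
force: [-0.5, -1.0, 0.5]
width: 0.439
gripper_force: 0.0
clock: 7.6
position: [0.6515, -0.3063, 0.1505]
ee_rot: [0.169, 3.128, -0.005]
force: [0.3, -0.5, 0.8]
width: 0.631
gripper_force: 0.0
dr [-0.04  0.07 -3.61] then slide [0.015 0.789 0.392] | pos [ 0.6515 -0.3063  0.1505] q1,7 [0.2  1.98] t 7.6 w 0.631
```

```bash
python3 -m pendant '{"slide":[[0,0,0],[0,0,0],[0,0,0],[0,0,0]],"dr":[[0,0,-0.9],[0,0,-0.9],[0,0,-0.9],[0,0,-0.91]],"claw":[0.57,0.57,0.57,0.57]}'
python3 -m pendant '{"slide":[[0.002,0.099,0],[0.002,0.099,0],[0.002,0.099,0],[0.002,0.099,0],[0.002,0.099,0],[0.002,0.099,0],[0.002,0.099,0],[0.002,0.096,0],[0,0,0],[0,0,0]],"dr":[[0,0,0],[0,0,0],[0,0,0],[0,0,0],[0,0,0],[0,0,0],[0,0,0],[0,0,0],[0,0,0],[0,0,0]],"claw":[0.57,0.57,0.57,0.57,0.57,0.57,0.57,0.57,0.57,0.57]}'
python3 -c "
from h import *
plan([.5716,-.0833,.033],108.65)"
```

```text
clock: 8.0
position: [0.6488, -0.3047, 0.1444]
ee_rot: [-0.516, 3.099, -0.0]
force: [-0.8, 0.1, 0.5]
width: 0.567
gripper_force: 0.0
clock: 9.0
position: [0.5687, -0.0815, 0.1446]
ee_rot: [-0.511, 3.099, -0.0]
force: [-0.3, -0.3, -0.4]
width: 0.569
gripper_force: 0.0
dr [-0.    0.01  0.01] then slide [-0.007 -0.009  0.372] | pos [ 0.5687 -0.0815  0.1446] q1,7 [-0.06  2.02] t 9.0 w 0.569
```

```bash
python3 -m pendant '{"slide":[[-0.007,-0.009,0.09],[0,0,0.09],[0,0,0.09],[0,0,0.07],[0,0,0.032],[0,0,0]],"dr":[[0,0,0],[0,0,0],[0,0,0],[0,0,0],[0,0,0],[0,0,0]],"claw":[0.57,0.57,0.57,0.57,0.57,0.57]}'
python3 -m pendant '{"slide":[[0,0,0],[0,0,0],[0,0,0],[0,0,0],[0,0,0],[0,0,-0.05],[0,0,-0.1],[0,0,-0.1],[0,0,-0.1],[0,0,-0.05]],"dr":[[0,0,0],[0,0,0],[0,0,0],[0,0,0],[0,0,0],[0,0,0],[0,0,0],[0,0,0],[0,0,0],[0,0,0]],"claw":[0,0,0,0,0,0,0,0,0,0]}'
python3 -m pendant '{"slide":[[0,0,0]],"dr":[[0,0,0]],"claw":[0]}'
python3 -c "
from h import *
plan([.6577,-.2417,.027],83.8)"
```

```text
clock: 9.6
position: [0.5712, -0.0852, 0.0319]
ee_rot: [0.506, -3.099, 0.001]
force: [0.4, 0.1, 0.2]
width: 0.569
gripper_force: 0.0
clock: 10.6
position: [0.5724, -0.0839, 0.1552]
ee_rot: [-0.509, 3.097, -0.001]
force: [-0.1, 0.4, -1.2]
width: 0.347
gripper_force: 30.0
clock: 10.7
position: [0.5728, -0.0839, 0.1549]
ee_rot: [-0.508, 3.096, -0.001]
force: [0.8, 0.0, -0.9]
width: 0.35
gripper_force: 30.0
dr [-0.    0.04  3.61] then slide [-0.338 -0.492  0.426] | pos [ 0.5728 -0.0839  0.1549] q1,7 [-0.05  2.02] t 10.7 w 0.35
```

```bash
python3 -m pendant '{"slide":[[0,0,0],[0,0,0],[0,0,0],[0,0,0]],"dr":[[0,0,0.9],[0,0,0.9],[0,0,0.9],[0,0,0.91]],"claw":[0,0,0,0]}'
python3 -m pendant '{"slide":[[-0.056,-0.082,0],[-0.056,-0.082,0],[-0.056,-0.082,0],[-0.056,-0.082,0],[-0.056,-0.082,0],[-0.056,-0.082,0],[0,0,0]],"dr":[[0,0,0],[0,0,0],[0,0,0],[0,0,0],[0,0,0],[0,0,0],[0,0,0]],"claw":[0,0,0,0,0,0,0]}'
python3 -m pendant '{"slide":[[0,0,0],[0,0,0.1],[0,0,0.1],[0,0,0.1],[0,0,0.08],[0,0,0.03],[0,0,0],[0,0,0],[0,0,0],[0,0,0]],"dr":[[0,0,0],[0,0,0],[0,0,0],[0,0,0],[0,0,0],[0,0,0],[0,0,0],[0,0,0],[0,0,0],[0,0,0]],"claw":[0,0,0,0,0,0,0,0.44,0.44,0.44]}'
python3 -m pendant '{"slide":[[0,0,-0.1],[0,0,-0.1],[0,0,-0.1],[0,0,-0.1],[0,0,0],[0,0,0]],"dr":[[0,0,0],[0,0,0],[0,0,0],[0,0,0],[0,0,0],[0,0,0]],"claw":[0.44,0.44,0.65,0.65,0.65,0.65]}'
python3 -c "
from h import *
plan([.4748,-.0574,.033],56.6)"
```

```text
clock: 11.1
position: [0.5706, -0.0837, 0.1512]
ee_rot: [-0.176, -3.135, 0.0]
force: [0.5, -0.4, -1.1]
width: 0.346
gripper_force: 30.0
clock: 11.8
position: [0.6554, -0.2464, 0.1507]
ee_rot: [-0.176, -3.135, 0.004]
force: [-0.5, -0.2, -0.9]
width: 0.345
gripper_force: 30.0
clock: 12.8
position: [0.6567, -0.2417, 0.0311]
ee_rot: [0.169, 3.135, -0.001]
force: [-0.1, -0.5, 0.5]
width: 0.435
gripper_force: 0.0
clock: 13.4
position: [0.6564, -0.2416, 0.151]
ee_rot: [0.169, 3.135, -0.001]
force: [-0.7, 1.2, -0.7]
width: 0.649
gripper_force: 0.0
dr [0.   0.02 3.96] then slide [0.843 0.18  0.393] | pos [ 0.6564 -0.2416  0.151 ] q1,7 [0.11 1.88] t 13.4 w 0.649
```

```bash
python3 -m pendant '{"slide":[[0,0,0],[0,0,0],[0,0,0],[0,0,0],[0,0,0]],"dr":[[0,0,0.9],[0,0,0.9],[0,0,0.9],[0,0,0.9],[0,0,0.36]],"claw":[0.6,0.6,0.6,0.6,0.6]}'
python3 -m pendant '{"slide":[[0.094,0.02,0],[0.094,0.02,0],[0.094,0.02,0],[0.094,0.02,0],[0.094,0.02,0],[0.094,0.02,0],[0.094,0.02,0],[0.094,0.02,0],[0.091,0.02,0],[0,0,0]],"dr":[[0,0,0],[0,0,0],[0,0,0],[0,0,0],[0,0,0],[0,0,0],[0,0,0],[0,0,0],[0,0,0],[0,0,0]],"claw":[0.6,0.6,0.6,0.6,0.6,0.6,0.6,0.6,0.6,0.6]}'
python3 -c "
from h import *
plan([.4748,-.0574,.033],56.6)"
```

```text
clock: 13.9
position: [0.6551, -0.241, 0.1482]
ee_rot: [-0.908, -3.005, 0.0]
force: [0.7, 0.8, -0.9]
width: 0.598
gripper_force: 0.0
clock: 14.9
position: [0.471, -0.0543, 0.1485]
ee_rot: [-0.897, -3.006, -0.001]
force: [-0.4, 0.1, 0.1]
width: 0.6
gripper_force: 0.0
dr [-0.01 -0.04  0.03] then slide [-0.016 -0.002  0.385] | pos [ 0.471  -0.0543  0.1485] q1,7 [-0.32  1.16] t 14.9 w 0.6
```

```bash
python3 -m pendant '{"slide":[[-0.016,-0.002,0.09],[0,0,0.09],[0,0,0.09],[0,0,0.08],[0,0,0.034],[0,0,0]],"dr":[[0,0,0],[0,0,0],[0,0,0],[0,0,0],[0,0,0],[0,0,0]],"claw":[0.6,0.6,0.6,0.6,0.6,0.6]}'
python3 -m pendant '{"slide":[[0,0,0],[0,0,0],[0,0,0],[0,0,0],[0,0,0],[0,0,-0.05],[0,0,-0.1],[0,0,-0.1],[0,0,-0.1],[0,0,-0.05]],"dr":[[0,0,0],[0,0,0],[0,0,0],[0,0,0],[0,0,0],[0,0,0],[0,0,0],[0,0,0],[0,0,0],[0,0,0]],"claw":[0,0,0,0,0,0,0,0,0,0]}'
python3 -m pendant '{"slide":[[0,0,0]],"dr":[[0,0,0]],"claw":[0]}'
python3 -c "
from h import *
plan([.5911,-.2989,.027],83.8)"
```

```text
clock: 15.5
position: [0.4771, -0.0607, 0.0331]
ee_rot: [-0.903, -3.006, 0.002]
force: [0.1, -0.4, -0.3]
width: 0.597
gripper_force: 0.0
clock: 16.5
position: [0.479, -0.0604, 0.157]
ee_rot: [0.902, 3.006, 0.002]
force: [0.6, -0.0, -1.0]
width: 0.344
gripper_force: 30.0
clock: 16.6
position: [0.4795, -0.0603, 0.1566]
ee_rot: [0.901, 3.005, 0.003]
force: [0.1, -0.1, 0.0]
width: 0.348
gripper_force: 30.0
dr [ 0.02  0.03 -3.95] then slide [-0.456 -0.751  0.432] | pos [ 0.4795 -0.0603  0.1566] q1,7 [-0.32  1.17] t 16.6 w 0.348
```

```bash
python3 -m pendant '{"slide":[[0,0,0],[0,0,0],[0,0,0],[0,0,0],[0,0,0]],"dr":[[0,0,-0.9],[0,0,-0.9],[0,0,-0.9],[0,0,-0.9],[0,0,-0.35]],"claw":[0,0,0,0,0]}'
python3 -m pendant '{"slide":[[-0.057,-0.094,0],[-0.057,-0.094,0],[-0.057,-0.094,0],[-0.057,-0.094,0],[-0.057,-0.094,0],[-0.057,-0.094,0],[-0.057,-0.094,0],[-0.057,-0.093,0],[0,0,0],[0,0,0]],"dr":[[0,0,0],[0,0,0],[0,0,0],[0,0,0],[0,0,0],[0,0,0],[0,0,0],[0,0,0],[0,0,0],[0,0,0]],"claw":[0,0,0,0,0,0,0,0,0,0]}'
python3 -m pendant '{"slide":[[0,0,0],[0,0,0.1],[0,0,0.1],[0,0,0.1],[0,0,0.08],[0,0,0.04],[0,0,0],[0,0,0],[0,0,0],[0,0,0]],"dr":[[0,0,0],[0,0,0],[0,0,0],[0,0,0],[0,0,0],[0,0,0],[0,0,0],[0,0,0],[0,0,0],[0,0,0]],"claw":[0,0,0,0,0,0,0,0.44,0.44,0.44]}'
python3 -m pendant '{"slide":[[0,0,-0.1],[0,0,-0.1],[0,0,-0.1],[0,0,-0.1],[0,0,0],[0,0,0]],"dr":[[0,0,0],[0,0,0],[0,0,0],[0,0,0],[0,0,0],[0,0,0]],"claw":[0.44,0.44,0.65,0.65,0.65,0.65]}'
python3 -c "
from h import *
plan([.5069,.0546,.033],48.4)"
```

```text
clock: 17.1
position: [0.4774, -0.0602, 0.1534]
ee_rot: [-0.164, -3.136, -0.0]
force: [-0.5, 0.9, -0.4]
width: 0.349
gripper_force: 30.0
clock: 18.1
position: [0.5887, -0.2994, 0.1527]
ee_rot: [-0.173, -3.135, -0.001]
force: [-0.5, 1.0, -1.5]
width: 0.343
gripper_force: 30.0
clock: 19.1
position: [0.5895, -0.2988, 0.0288]
ee_rot: [0.17, 3.137, 0.0]
force: [1.0, -0.2, 0.5]
width: 0.437
gripper_force: 0.0
clock: 19.7
position: [0.5898, -0.2991, 0.1493]
ee_rot: [0.171, 3.135, -0.0]
force: [0.4, 0.1, -0.2]
width: 0.647
gripper_force: 0.0
dr [0.   0.01 5.14] then slide [0.989 0.698 0.388] | pos [ 0.5898 -0.2991  0.1493] q1,7 [0.17 2.04] t 19.7 w 0.647
```

```bash
python3 -m pendant '{"slide":[[0,0,0],[0,0,0],[0,0,0],[0,0,0],[0,0,0],[0,0,0]],"dr":[[0,0,0.9],[0,0,0.9],[0,0,0.9],[0,0,0.9],[0,0,0.9],[0,0,0.64]],"claw":[0.6,0.6,0.6,0.6,0.6,0.6]}'
python3 -m pendant '{"slide":[[0.099,0.07,0],[0.099,0.07,0],[0.099,0.07,0],[0.099,0.07,0],[0.099,0.07,0],[0.099,0.07,0],[0.099,0.07,0],[0.099,0.07,0],[0.099,0.069,0],[0.098,0.069,0]],"dr":[[0,0,0],[0,0,0],[0,0,0],[0,0,0],[0,0,0],[0,0,0],[0,0,0],[0,0,0],[0,0,0],[0,0,0]],"claw":[0.6,0.6,0.6,0.6,0.6,0.6,0.6,0.6,0.6,0.6]}'
python3 -m pendant '{"slide":[[0,0,0],[0,0,0],[0,0,0]],"dr":[[0,0,0],[0,0,0],[0,0,0]],"claw":[0.6,0.6,0.6]}'
python3 -c "
from h import *
plan([.5069,.0546,.033],48.4)"
```

```text
clock: 20.3
position: [0.5887, -0.2985, 0.1468]
ee_rot: [-1.12, -2.932, -0.0]
force: [0.1, 0.4, -0.1]
width: 0.6
gripper_force: 0.0
clock: 21.3
position: [0.505, 0.0558, 0.1474]
ee_rot: [-1.114, -2.936, 0.002]
force: [0.6, 0.0, 1.5]
width: 0.6
gripper_force: 0.0
clock: 21.6
position: [0.5063, 0.0533, 0.148]
ee_rot: [-1.117, -2.936, 0.002]
force: [-0.6, -0.0, -0.2]
width: 0.601
gripper_force: 0.0
dr [-0.01 -0.   -0.01] then slide [0.001 0.005 0.383] | pos [0.5063 0.0533 0.148 ] q1,7 [-0.6   0.87] t 21.6 w 0.601
```

```bash
python3 -m pendant '{"slide":[[0,0.005,0.09],[0,0,0.09],[0,0,0.09],[0,0,0.08],[0,0,0.033],[0,0,0]],"dr":[[0,0,0],[0,0,0],[0,0,0],[0,0,0],[0,0,0],[0,0,0]],"claw":[0.6,0.6,0.6,0.6,0.6,0.6]}'
python3 -m pendant '{"slide":[[0,0,0],[0,0,0],[0,0,0],[0,0,0],[0,0,0],[0,0,-0.05],[0,0,-0.1],[0,0,-0.1],[0,0,-0.1],[0,0,-0.05]],"dr":[[0,0,0],[0,0,0],[0,0,0],[0,0,0],[0,0,0],[0,0,0],[0,0,0],[0,0,0],[0,0,0],[0,0,0]],"claw":[0,0,0,0,0,0,0,0,0,0]}'
python3 -m pendant '{"slide":[[0,0,0],[0,0,0]],"dr":[[0,0,0],[0,0,0]],"claw":[0,0]}'
python3 -c "
from h import *
plan([.598,-.235,.027],83.8)"
```

```text
clock: 22.2
position: [0.5069, 0.0542, 0.0325]
ee_rot: [-1.117, -2.934, 0.003]
force: [-0.2, 0.5, 0.3]
width: 0.597
gripper_force: 0.0
clock: 23.2
position: [0.5085, 0.0556, 0.1561]
ee_rot: [1.114, 2.935, 0.003]
force: [0.4, -0.1, -0.7]
width: 0.346
gripper_force: 30.0
clock: 23.4
position: [0.5074, 0.0558, 0.1534]
ee_rot: [1.114, 2.937, 0.001]
force: [-0.5, -0.1, -0.1]
width: 0.341
gripper_force: 30.0
dr [ 0.    0.   -5.14] then slide [-0.405 -0.931  0.421] | pos [0.5074 0.0558 0.1534] q1,7 [-0.61  0.87] t 23.4 w 0.341
```

```bash
python3 -m pendant '{"slide":[[0,0,0],[0,0,0],[0,0,0],[0,0,0],[0,0,0],[0,0,0]],"dr":[[0,0,-0.9],[0,0,-0.9],[0,0,-0.9],[0,0,-0.9],[0,0,-0.9],[0,0,-0.64]],"claw":[0,0,0,0,0,0]}'
python3 -m pendant '{"slide":[[-0.041,-0.094,0],[-0.041,-0.093,0],[-0.041,-0.093,0],[-0.041,-0.093,0],[-0.041,-0.093,0],[-0.04,-0.093,0],[-0.04,-0.093,0],[-0.04,-0.093,0],[-0.04,-0.093,0],[-0.04,-0.093,0]],"dr":[[0,0,0],[0,0,0],[0,0,0],[0,0,0],[0,0,0],[0,0,0],[0,0,0],[0,0,0],[0,0,0],[0,0,0]],"claw":[0,0,0,0,0,0,0,0,0,0]}'
python3 -m pendant '{"slide":[[0,0,0],[0,0,0],[0,0,0.1],[0,0,0.1],[0,0,0.1],[0,0,0.08],[0,0,0.04],[0,0,0],[0,0,0],[0,0,0]],"dr":[[0,0,0],[0,0,0],[0,0,0],[0,0,0],[0,0,0],[0,0,0],[0,0,0],[0,0,0],[0,0,0],[0,0,0]],"claw":[0,0,0,0,0,0,0,0,0.44,0.44]}'
python3 -m pendant '{"slide":[[0,0,0],[0,0,-0.1],[0,0,-0.1],[0,0,-0.1],[0,0,-0.1],[0,0,-0.1],[0,0.1,-0.1],[0,0.1,0],[0,0.1,0],[0,0.1,0]],"dr":[[0,0,0],[0,0,0],[0,0,0],[0,0,0],[0,0,0],[0,0,0],[0,0,0],[0,0,0],[0,0,0],[0,0,0]],"claw":[0.44,0.44,0.44,0.8,0.8,0.8,0.8,0.8,0.8,0.8]}'
python3 -c "
from h import *
cv2.imwrite('pics/top1.png',arm.get_image('top')[:,:,::-1])
cv2.imwrite('pics/side1.png',arm.get_image('side')[:,:,::-1])
plan([.5656,.2424,.15],84)"
```

```text
clock: 24.0
position: [0.5067, 0.0554, 0.1521]
ee_rot: [-0.164, -3.135, 0.001]
force: [-0.6, 0.1, 0.7]
width: 0.349
gripper_force: 30.0
clock: 25.0
position: [0.5974, -0.2361, 0.1516]
ee_rot: [-0.171, -3.134, -0.001]
force: [-0.4, 0.2, -1.1]
width: 0.346
gripper_force: 30.0
clock: 26.0
position: [0.5976, -0.2342, 0.0274]
ee_rot: [-0.169, -3.136, -0.001]
force: [-0.7, -0.2, -0.6]
width: 0.431
gripper_force: 0.0
clock: 27.0
position: [0.6108, -0.1148, 0.2081]
ee_rot: [0.171, 3.136, 0.001]
force: [0.5, -0.4, -0.4]
width: 0.797
gripper_force: 0.0
dr [ 0.03 -0.    0.02] then slide [0.275 1.152 0.192] | pos [ 0.6117 -0.1098  0.2075] q1,7 [-0.18  1.75] t 27.1 w 0.801
```

View pics/top1.png

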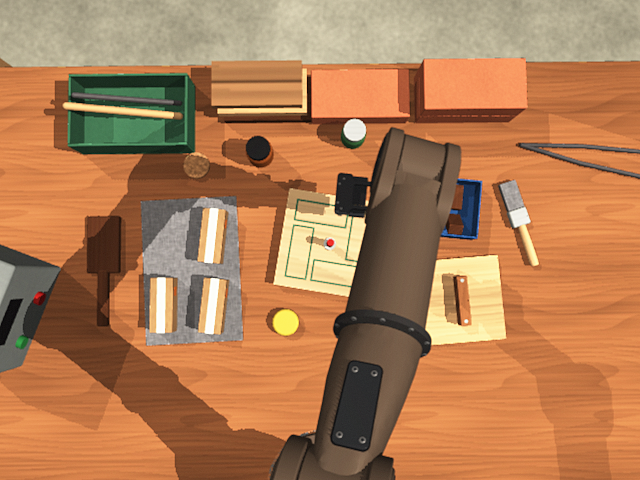

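View pics/side1.png

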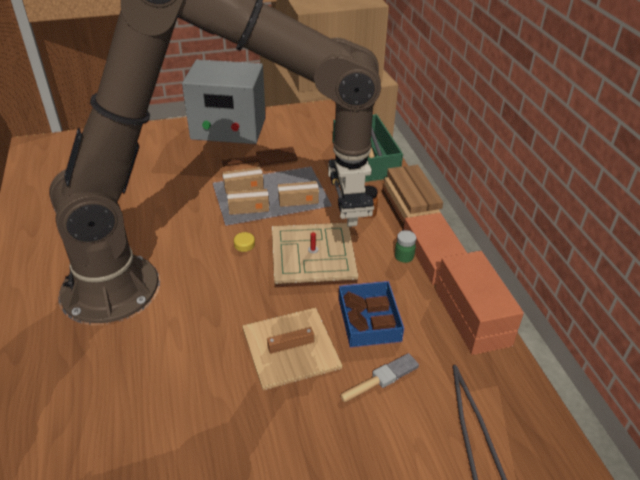

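All four offcuts are in the tray (side view, around px (370,313)). The slab is clear, and the cartons and board look unmoved.

```bash
python3 -m pendant '{"slide":[[0.027,0.115,0],[0.027,0.115,0],[0.027,0.115,0],[0.027,0.115,0],[0.028,0.115,0],[0.028,0.115,0],[0.028,0.115,0],[0.028,0.115,0],[0.028,0.115,0],[0.027,0.117,0]],"dr":[[0,0,0],[0,0,0],[0,0,0],[0,0,0],[0,0,0],[0,0,0],[0,0,0],[0,0,0],[0,0,0],[0,0,0]],"claw":[0.8,0.8,0.8,0.8,0.8,0.8,0.8,0.8,0.8,0.8]}' 40
python3 -m pendant '{"slide":[[0,0,0],[0,0,0],[0,0,0]],"dr":[[0,0,0],[0,0,0],[0,0,0]],"claw":[0.8,0.8,0.8]}'
python3 - <<'E'
from h import *
T=cv2.imread("pics/top1.png")[:,:,::-1].copy();H=hsv(T);S=hsv(cv2.imread("pics/side1.png")[:,:,::-1].copy())
def box(x0,x1,y0,y1):
    m=np.zeros((480,640),bool);m[y0:y1,x0:x1]=1;return m
for n,A,b in(("top",H,box(280,385,190,300)),("side",S,box(270,360,222,285))):
  for c in blobs((A[...,0]>40)&(A[...,0]<95)&(A[...,1]>60)&b,60,5000,0): print(n,rect(n,c,.03))
o=np.array([.5455,-.0192]);t=np.radians(-9.8);Q=np.array([[np.cos(t),-np.sin(t)],[np.sin(t),np.cos(t)]])
for s in((-29,64),(64,29),(29,-64),(-64,-29)): print(o+Q@(np.array(s)/1000))
T=arm.get_image("top");H=hsv(T)
for c in blobs((H[...,1]<50)&(H[...,2]>190)&box(135,250,190,350),100,2000): print("tape",rect("top",c,.053))
plan([.5656,.2424,.012],84)
E
```

```text
clock: 28.1
position: [0.5662, 0.2372, 0.2078]
ee_rot: [0.172, 3.137, -0.0]
force: [0.1, -0.5, 0.4]
width: 0.797
gripper_force: 0.0
clock: 28.4
position: [0.5669, 0.2348, 0.2077]
ee_rot: [0.174, 3.137, -0.001]
force: [0.4, -0.4, 0.1]
width: 0.801
gripper_force: 0.0
[0.52781658 0.04880218]
[ 0.61350218 -0.00151658]
[ 0.56318342 -0.08720218]
[ 0.47749782 -0.03688342]
tape (array([0.43897836, 0.23553584]), (63.5, 17.6), 0.028862828388810158)
tape (array([0.57347571, 0.24554047]), (135.3, 28.8), 0.11889678239822388)
dr [-0.    0.   -0.05] then slide [0.007 0.025 0.652] | pos [0.567  0.2346 0.2077] q1,7 [-0.72  1.13] t 28.4 w 0.802
```

```bash
python3 -m pendant '{"slide":[[0.007,0.025,0.1],[0,0,0.12],[0,0,0.12],[0,0,0.12],[0,0,0.1],[0,0,0.06],[0,0,0.03],[0,0,0]],"dr":[[0,0,0],[0,0,0],[0,0,0],[0,0,0],[0,0,0],[0,0,0],[0,0,0],[0,0,0]],"claw":[0.8,0.8,0.8,0.8,0.8,0.8,0.8,0.8]}'
python3 -m pendant '{"slide":[[0,0,0],[0,0,0],[0,0,0],[0,0,0],[0,0,-0.03],[0,0,-0.08],[0,0,-0.1],[0,0,-0.1],[0,0,-0.1],[0,0,0]],"dr":[[0,0,0],[0,0,0],[0,0,0],[0,0,0],[0,0,0],[0,0,0],[0,0,0],[0,0,0],[0,0,0],[0,0,0]],"claw":[0,0,0,0,0,0,0,0,0,0]}'
python3 - <<'E'
from h import *
T=cv2.imread("pics/top1.png")[:,:,::-1].copy();H=hsv(T)
for n,f,b in(("top","top1",(282,352,195,290)),("side","side1",(274,354,226,274))):
  A=hsv(cv2.imread(f"pics/{f}.png")[:,:,::-1].copy());m=np.zeros((480,640),bool);m[b[2]:b[3],b[0]:b[1]]=1
  g=(A[...,0]>28)&(A[...,0]<95)&m
  for c in blobs(cv2.dilate(g.astype(np.uint8),np.ones((2,2))),60,5000,0): print(n,rect(n,c,.03))
plan([.528,.0487,.15],80.2)
E
```

```text
clock: 29.25
position: [0.5651, 0.2429, 0.0118]
ee_rot: [-0.173, -3.136, 0.002]
force: [-0.5, 0.2, 0.7]
width: 0.801
gripper_force: 0.0
clock: 30.25
position: [0.5676, 0.245, 0.1401]
ee_rot: [0.171, 3.131, 0.006]
force: [-0.2, 0.1, -2.6]
width: 0.541
gripper_force: 40.0
top (array([ 0.47864386, -0.02566525]), (95.9, 51.5), 80.37928009033203)
top (array([0.52707214, 0.04736   ]), (121.3, 51.5), -9.7728271484375)
top (array([ 0.55194092, -0.06263432]), (92.3, 15.7), -0.7764816284179688)
top (array([ 0.61315894, -0.00602792]), (130.4, 63.7), 88.23250579833984)
dr [0.03 0.05 0.52] then slide [ 0.019 -0.667 -0.033] | pos [0.5676 0.245  0.1401] q1,7 [-0.72  1.15] t 30.2 w 0.541
```

```bash
python3 -m pendant '{"slide":[[0,0,0],[0.002,-0.083,0],[0.002,-0.083,0],[0.002,-0.083,0],[0.002,-0.083,0],[0.002,-0.083,0],[0.002,-0.083,0],[0.002,-0.083,0],[0.002,-0.086,0],[0,0,0]],"dr":[[0,0,0.52],[0,0,0],[0,0,0],[0,0,0],[0,0,0],[0,0,0],[0,0,0],[0,0,0],[0,0,0],[0,0,0]],"claw":[0,0,0,0,0,0,0,0,0,0]}'
python3 -m pendant '{"slide":[[0,0,0],[0,0,0],[0,0,0]],"dr":[[0,0,0],[0,0,0],[0,0,0]],"claw":[0,0,0]}'
python3 -c "
from h import *
plan([.5275,.048,.04],80.2)
cv2.imwrite('pics/side2.png',arm.get_image('side')[120:320,200:440,::-1])"
```

```text
clock: 31.25
position: [0.525, 0.0434, 0.1351]
ee_rot: [-0.277, -3.128, 0.003]
force: [-0.0, -0.1, -3.1]
width: 0.547
gripper_force: 40.0
clock: 31.55
position: [0.5265, 0.049, 0.1353]
ee_rot: [-0.266, -3.13, -0.0]
force: [0.0, 0.4, -3.0]
width: 0.546
gripper_force: 40.0
dr [ 0.   -0.    0.01] then slide [-0.004 -0.003  0.318] | pos [0.5265 0.049  0.1353] q1,7 [-0.47  1.39] t 31.6 w 0.546
```

View pics/side2.png

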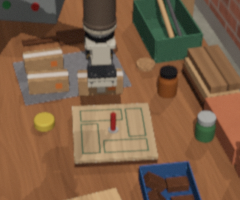

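The carton is held level behind the pin, so I lower it.

```bash
python3 -m pendant '{"slide":[[-0.004,-0.003,0.06],[0,0,0.08],[0,0,0.08],[0,0,0.06],[0,0,0.03],[0,0,0.008],[0,0,0],[0,0,0]],"dr":[[0,0,0],[0,0,0],[0,0,0],[0,0,0],[0,0,0],[0,0,0],[0,0,0],[0,0,0]],"claw":[0,0,0,0,0,0,0,0]}'
python3 -m pendant '{"slide":[[0,0,0],[0,0,0],[0,0,0],[0,0,-0.06],[0,0,-0.1],[0,0,-0.1],[0,0,-0.1],[0,0,-0.05],[0,0,0],[0,0,0]],"dr":[[0,0,0],[0,0,0],[0,0,0],[0,0,0],[0,0,0],[0,0,0],[0,0,0],[0,0,0],[0,0,0],[0,0,0]],"claw":[0.7,0.7,0.7,0.7,0.7,0.7,0.7,0.7,0.7,0.7]}'
python3 -c "
from h import *
S=arm.get_image('side');A=hsv(S);m=(A[...,1]<60)&(A[...,2]>170);m[:,330:]=0;m[:,:210]=0;m[:155]=0;m[270:]=0
for c in blobs(m,40,2000,0): print('tape',rect('side',c,.053),rect('side',c,.08))
plan([.4103,.2405,.15],83.7)"
```

```text
clock: 32.4
position: [0.5281, 0.0471, 0.0406]
ee_rot: [0.268, 3.129, 0.001]
force: [0.0, 0.3, -2.9]
width: 0.542
gripper_force: 40.0
clock: 33.4
position: [0.5274, 0.0469, 0.1629]
ee_rot: [0.268, 3.13, 0.0]
force: [-0.5, 0.8, 0.1]
width: 0.699
gripper_force: 0.0
tape (array([0.53491052, 0.07906218]), (122.7, 21.1), -9.201492309570312) (array([0.52747583, 0.047068  ]), (119.8, 20.5), -9.201484680175781)
tape (array([0.41107904, 0.24159669]), (116.9, 21.0), -6.439964294433594) (array([0.40663739, 0.20567406]), (114.1, 20.4), -6.439964294433594)
tape (array([0.41306766, 0.35369403]), (119.3, 20.7), -0.42978668212890625) (array([0.40857788, 0.31506198]), (116.5, 20.2), -0.42975616455078125)
dr [-0.   -0.01 -0.51] then slide [0.457 0.599 0.041] | pos [0.527  0.0468 0.1623] q1,7 [-0.48  1.38] t 33.5 w 0.699
```

```bash
python3 -m pendant '{"slide":[[0,0,0],[0.057,0.075,0],[0.057,0.075,0],[0.057,0.075,0],[0.057,0.075,0],[0.057,0.075,0],[0.057,0.075,0],[0.057,0.075,0],[0.058,0.075,0],[0,0,0]],"dr":[[0,0,-0.51],[0,0,0],[0,0,0],[0,0,0],[0,0,0],[0,0,0],[0,0,0],[0,0,0],[0,0,0],[0,0,0]],"claw":[0.8,0.8,0.8,0.8,0.8,0.8,0.8,0.8,0.8,0.8]}'
python3 -m pendant '{"slide":[[0,0,0],[0,0,0],[0,0,0]],"dr":[[0,0,0],[0,0,0],[0,0,0]],"claw":[0.8,0.8,0.8]}'
python3 -c "
from h import *
plan([.4107,.241,.012],83.7)"
```

```text
clock: 34.45
position: [0.4082, 0.2438, 0.1618]
ee_rot: [-0.164, -3.135, 0.001]
force: [-0.3, 0.5, -0.4]
width: 0.8
gripper_force: 0.0
clock: 34.75
position: [0.4114, 0.2396, 0.1628]
ee_rot: [-0.176, -3.136, 0.001]
force: [1.3, -0.8, -1.2]
width: 0.8
gripper_force: 0.0
dr [-0.01 -0.   -0.02] then slide [0.003 0.004 0.503] | pos [0.4114 0.2396 0.1628] q1,7 [-0.88  0.93] t 34.8 w 0.8
```

```bash
python3 -m pendant '{"slide":[[0.003,0.004,0.08],[0,0,0.1],[0,0,0.1],[0,0,0.1],[0,0,0.08],[0,0,0.03],[0,0,0.013],[0,0,0]],"dr":[[0,0,0],[0,0,0],[0,0,0],[0,0,0],[0,0,0],[0,0,0],[0,0,0],[0,0,0]],"claw":[0.8,0.8,0.8,0.8,0.8,0.8,0.8,0.8]}'
python3 -m pendant '{"slide":[[0,0,0],[0,0,0],[0,0,0],[0,0,0],[0,0,-0.03],[0,0,-0.09],[0,0,-0.12],[0,0,-0.12],[0,0,-0.12],[0,0,0]],"dr":[[0,0,0],[0,0,0],[0,0,0],[0,0,0],[0,0,0],[0,0,0],[0,0,0],[0,0,0],[0,0,0],[0,0,0]],"claw":[0,0,0,0,0,0,0,0,0,0]}'
python3 -m pendant '{"slide":[[0,0,0],[0,0,0]],"dr":[[0,0,0],[0,0,0]],"claw":[0,0]}'
python3 -c "
from h import *
plan([.5632,-.0872,.04],80.2)"
```

```text
clock: 35.55
position: [0.4107, 0.2418, 0.0125]
ee_rot: [0.174, 3.137, 0.0]
force: [0.4, 0.2, 0.7]
width: 0.801
gripper_force: 0.0
clock: 36.55
position: [0.4123, 0.2432, 0.1607]
ee_rot: [0.173, 3.132, 0.008]
force: [1.0, 1.3, -3.6]
width: 0.545
gripper_force: 40.0
clock: 36.75
position: [0.4092, 0.2414, 0.1551]
ee_rot: [-0.172, -3.135, 0.002]
force: [-0.3, 0.2, -3.4]
width: 0.541
gripper_force: 40.0
dr [-0.01 -0.01  0.51] then slide [-0.692 -0.992  0.384] | pos [0.4092 0.2414 0.1551] q1,7 [-0.89  0.93] t 36.8 w 0.541
```

```bash
python3 -m pendant '{"slide":[[0,0,0],[-0.05,-0.07,0],[-0.08,-0.115,0],[-0.08,-0.115,0],[-0.08,-0.115,0],[-0.08,-0.115,0],[-0.08,-0.115,0],[-0.08,-0.115,0],[-0.08,-0.115,0],[-0.082,-0.117,0]],"dr":[[0,0,0.51],[0,0,0],[0,0,0],[0,0,0],[0,0,0],[0,0,0],[0,0,0],[0,0,0],[0,0,0],[0,0,0]],"claw":[0,0,0,0,0,0,0,0,0,0]}'
python3 -m pendant '{"slide":[[0,0,0],[0,0,0],[0,0,0],[0,0,0]],"dr":[[0,0,0],[0,0,0],[0,0,0],[0,0,0]],"claw":[0,0,0,0]}'
python3 -c "
from h import *
plan([.5632,-.0872,.04],80.2);print(arm.observe()['force'])"
```

```text
clock: 37.75
position: [0.5634, -0.088, 0.1542]
ee_rot: [-0.268, -3.126, 0.0]
force: [0.9, 0.8, -3.8]
width: 0.543
gripper_force: 40.0
clock: 38.15
position: [0.5634, -0.085, 0.1555]
ee_rot: [-0.265, -3.129, -0.001]
force: [-0.0, 0.1, -3.9]
width: 0.539
gripper_force: 40.0
dr [ 0.   -0.01  0.01] then slide [-0.001 -0.007  0.385] | pos [ 0.5634 -0.085   0.1555] q1,7 [-0.25  1.67] t 38.1 w 0.539
[-0.03503767  0.0568754  -3.87036458]
```

```bash
python3 -m pendant '{"slide":[[-0.001,-0.007,0.08],[0,0,0.1],[0,0,0.1],[0,0,0.06],[0,0,0.03],[0,0,0.015],[0,0,0],[0,0,0]],"dr":[[0,0,0],[0,0,0],[0,0,0],[0,0,0],[0,0,0],[0,0,0],[0,0,0],[0,0,0]],"claw":[0,0,0,0,0,0,0,0]}'
python3 -m pendant '{"slide":[[0,0,0],[0,0,0],[0,0,0],[0,0,-0.06],[0,0,-0.1],[0,0,-0.1],[0,0,-0.1],[0,0,-0.05],[0,0,0],[0,0,0]],"dr":[[0,0,0],[0,0,0],[0,0,0],[0,0,0],[0,0,0],[0,0,0],[0,0,0],[0,0,0],[0,0,0],[0,0,0]],"claw":[0.7,0.7,0.7,0.7,0.7,0.7,0.7,0.7,0.7,0.7]}'
python3 -c "
from h import *
S=arm.get_image('side');A=hsv(S);m=(A[...,1]<60)&(A[...,2]>170);m[:,340:]=0;m[:,:210]=0;m[:155]=0;m[280:]=0
for c in blobs(m,40,2000,0): print('tape',rect('side',c,.053),rect('side',c,.08))
plan([.413,.3537,.15],90)"
```

```text
clock: 38.95
position: [0.5648, -0.0887, 0.0417]
ee_rot: [0.268, 3.129, 0.0]
force: [0.5, -0.7, -3.7]
width: 0.54
gripper_force: 40.0
clock: 39.95
position: [0.5639, -0.0886, 0.1636]
ee_rot: [0.269, 3.13, 0.0]
force: [0.1, 0.2, 0.1]
width: 0.703
gripper_force: 0.0
tape (array([ 0.56020593, -0.0580287 ]), (95.4, 21.0), -9.915534973144531) (array([ 0.55215967, -0.08670934]), (93.1, 20.5), -9.915542602539062)
tape (array([0.52250464, 0.08107183]), (97.6, 21.1), -9.201492309570312) (array([0.51536969, 0.04902909]), (95.2, 20.5), -9.201484680175781)
tape (array([0.65729279, 0.23609344]), (70.7, 31.2), -14.521896362304688) (array([0.64690009, 0.20030388]), (69.0, 30.4), -14.521842956542969)
tape (array([0.41306766, 0.35369403]), (119.3, 20.7), -0.42978668212890625) (array([0.40857788, 0.31506198]), (116.5, 20.2), -0.42975616455078125)
dr [ 0.   -0.01 -1.43] then slide [0.502 1.474 0.043] | pos [ 0.5635 -0.0886  0.1629] q1,7 [-0.25  1.67] t 40.0 w 0.7
```

```bash
python3 -m pendant '{"slide":[[0,0,0],[0,0,0],[0.039,0.113,0],[0.039,0.113,0],[0.039,0.113,0],[0.039,0.113,0],[0.039,0.113,0],[0.039,0.113,0],[0.039,0.113,0],[0.039,0.113,0]],"dr":[[0,0,-0.7],[0,0,-0.73],[0,0,0],[0,0,0],[0,0,0],[0,0,0],[0,0,0],[0,0,0],[0,0,0],[0,0,0]],"claw":[0.8,0.8,0.8,0.8,0.8,0.8,0.8,0.8,0.8,0.8]}'
python3 -m pendant '{"slide":[[0.038,0.114,0],[0.038,0.114,0],[0.038,0.114,0],[0.038,0.114,0],[0.038,0.114,0],[0,0,0],[0,0,0],[0,0,0],[0,0,0]],"dr":[[0,0,0],[0,0,0],[0,0,0],[0,0,0],[0,0,0],[0,0,0],[0,0,0],[0,0,0],[0,0,0]],"claw":[0.8,0.8,0.8,0.8,0.8,0.8,0.8,0.8,0.8]}'
python3 -c "
from h import *
S=arm.get_image('side');A=hsv(S);m=(A[...,1]<60)&(A[...,2]>170);m[:,360:]=0;m[:,:210]=0;m[:155]=0;m[280:]=0
for c in blobs(m,40,2000,0): print('tape',rect('side',c,.053),rect('side',c,.08))
plan([.413,.3537,.012],90)"
```

```text
clock: 41.0
position: [0.469, 0.1834, 0.1625]
ee_rot: [0.0, -3.14, 0.002]
force: [0.7, 0.8, -0.7]
width: 0.803
gripper_force: 0.0
clock: 41.9
position: [0.4139, 0.3519, 0.1634]
ee_rot: [-0.003, -3.141, 0.001]
force: [1.2, -1.2, 0.1]
width: 0.801
gripper_force: 0.0
tape (array([ 0.57348547, -0.06025379]), (122.4, 20.8), -9.915534973144531) (array([ 0.56511835, -0.08888065]), (119.4, 20.3), -9.915542602539062)
tape (array([0.53490704, 0.07902019]), (122.7, 20.9), -9.436569213867188) (array([0.52747247, 0.04702707]), (119.7, 20.4), -9.436569213867188)
tape (array([0.41342438, 0.35364258]), (118.6, 20.8), -0.4297943115234375) (array([0.40892603, 0.31501175]), (115.8, 20.3), -0.429779052734375)
dr [-0.   -0.   -0.01] then slide [0.003 0.005 0.505] | pos [0.4138 0.3521 0.1636] q1,7 [-1.    0.88] t 42.0 w 0.799
```

```bash
python3 -m pendant '{"slide":[[0.003,0.005,0.08],[0,0,0.1],[0,0,0.1],[0,0,0.1],[0,0,0.08],[0,0,0.03],[0,0,0.015],[0,0,0]],"dr":[[0,0,0],[0,0,0],[0,0,0],[0,0,0],[0,0,0],[0,0,0],[0,0,0],[0,0,0]],"claw":[0.8,0.8,0.8,0.8,0.8,0.8,0.8,0.8]}'
python3 -m pendant '{"slide":[[0,0,0],[0,0,0],[0,0,0],[0,0,0],[0,0,-0.03],[0,0,-0.09],[0,0,-0.12],[0,0,-0.12],[0,0,-0.15],[0,0,0]],"dr":[[0,0,0],[0,0,0],[0,0,0],[0,0,0],[0,0,0],[0,0,0],[0,0,0],[0,0,0],[0,0,0],[0,0,0]],"claw":[0,0,0,0,0,0,0,0,0,0]}'
python3 -m pendant '{"slide":[[0,0,0],[0,0,0]],"dr":[[0,0,0],[0,0,0]],"claw":[0,0]}'
python3 -c "
from h import *
plan([.4775,-.0369,.04],170.2)"
```

```text
clock: 42.75
position: [0.4128, 0.3548, 0.0126]
ee_rot: [0.0, 3.141, 0.0]
force: [-0.2, -0.1, 0.4]
width: 0.801
gripper_force: 0.0
clock: 43.75
position: [0.4149, 0.3569, 0.1711]
ee_rot: [-0.0, 3.135, 0.011]
force: [0.7, 0.9, -3.7]
width: 0.54
gripper_force: 40.0
clock: 43.95
position: [0.4114, 0.3542, 0.1641]
ee_rot: [0.001, -3.14, 0.003]
force: [-0.1, -0.2, -4.6]
width: 0.536
gripper_force: 40.0
dr [ -0.    -0.02 -11.66] then slide [ 1.247 -0.439  0.414] | pos [0.4114 0.3542 0.1641] q1,7 [-1.01  0.88] t 44.0 w 0.536
```

```bash
python3 -m pendant '{"slide":[[0,0,0],[0,0,0],[0,0,0],[0,0,0],[0,0,0],[0,0,0],[0,0,0],[0,0,0],[0,0,0],[0,0,0]],"dr":[[0,0,0.97],[0,0,0.97],[0,0,0.97],[0,0,0.97],[0,0,0.97],[0,0,0.97],[0,0,0.97],[0,0,0.97],[0,0,0.97],[0,0,0.97]],"claw":[0,0,0,0,0,0,0,0,0,0]}'
python3 -m pendant '{"slide":[[0,0,0],[0,0,0],[0,0,0],[0,0,0],[0,0,0],[0,0,0],[0,0,0]],"dr":[[0,0,0.97],[0,0,0.97],[0,0,0.97],[0,0,0.97],[0,0,0.95],[0,0,0],[0,0,0]],"claw":[0,0,0,0,0,0,0]}'
python3 -c "
from h import *
plan([.4775,-.0369,.04],-9.8)"
```

```text
clock: 44.95
position: [0.4114, 0.354, 0.1634]
ee_rot: [-1.733, -2.62, 0.006]
force: [-0.3, 0.4, -4.7]
width: 0.542
gripper_force: 40.0
clock: 45.65
position: [0.4118, 0.3544, 0.1641]
ee_rot: [2.4, 2.025, -0.003]
force: [-0.5, 0.2, -3.8]
width: 0.546
gripper_force: 40.0
dr [-0.01  0.02  0.02] then slide [-1.248  0.438  0.414] | pos [0.4118 0.3544 0.1641] q1,7 [-1.32 -0.64] t 45.6 w 0.546
```

```bash
python3 -m pendant '{"slide":[[-0.06,0.02,0],[-0.11,0.039,0],[-0.11,0.039,0],[-0.11,0.039,0],[-0.11,0.039,0],[-0.11,0.039,0],[-0.11,0.039,0],[-0.11,0.039,0],[-0.11,0.039,0],[-0.11,0.039,0]],"dr":[[0,0,0],[0,0,0],[0,0,0],[0,0,0],[0,0,0],[0,0,0],[0,0,0],[0,0,0],[0,0,0],[0,0,0]],"claw":[0,0,0,0,0,0,0,0,0,0]}'
python3 -m pendant '{"slide":[[-0.11,0.039,0],[-0.08,0.028,0],[0,0,0],[0,0,0],[0,0,0],[0,0,0]],"dr":[[0,0,0],[0,0,0],[0,0,0],[0,0,0],[0,0,0],[0,0,0]],"claw":[0,0,0,0,0,0]}'
python3 -c "
from h import *
plan([.4775,-.0369,.04],-9.8)"
```

```text
clock: 46.65
position: [0.4675, 0.0234, 0.1651]
ee_rot: [-2.402, -2.024, 0.0]
force: [1.1, 0.1, -3.9]
width: 0.544
gripper_force: 40.0
clock: 47.25
position: [0.4778, -0.0331, 0.1651]
ee_rot: [-2.402, -2.024, 0.0]
force: [-0.1, 0.3, -4.4]
width: 0.543
gripper_force: 40.0
dr [-0.   -0.    0.01] then slide [-0.013  0.001  0.417] | pos [ 0.4778 -0.0331  0.1651] q1,7 [-0.66  0.12] t 47.2 w 0.543
```

```bash
python3 -m pendant '{"slide":[[-0.013,0.001,0.08],[0,0,0.1],[0,0,0.1],[0,0,0.08],[0,0,0.03],[0,0,0.023],[0,0,0],[0,0,0]],"dr":[[0,0,0],[0,0,0],[0,0,0],[0,0,0],[0,0,0],[0,0,0],[0,0,0],[0,0,0]],"claw":[0,0,0,0,0,0,0,0]}'
python3 -m pendant '{"slide":[[0,0,0],[0,0,0],[0,0,0],[0,0,-0.06],[0,0,-0.1],[0,0,-0.1],[0,0,-0.1],[0,0,-0.1],[0,0,-0.1],[0,0,0]],"dr":[[0,0,0],[0,0,0],[0,0,0],[0,0,0],[0,0,0],[0,0,0],[0,0,0],[0,0,0],[0,0,0],[0,0,0]],"claw":[0.68,0.68,0.68,0.68,0.68,0.68,0.68,0.68,0.68,0.68]}'
python3 -c "
from h import *
S=arm.get_image('side');A=hsv(S);m=(A[...,1]<60)&(A[...,2]>170);m[:,360:]=0;m[:,:210]=0;m[:155]=0;m[280:]=0
for c in blobs(m,40,2000,0): print('tape',rect('side',c,.08))
cv2.imwrite('pics/side3.png',S[:,:,::-1]);cv2.imwrite('pics/top3.png',arm.get_image('top')[:,:,::-1])
plan([.4176,-.3094,.2],-9.8)"
```

```text
clock: 48.05
position: [0.4782, -0.0378, 0.0421]
ee_rot: [2.404, 2.022, 0.002]
force: [-0.4, 0.8, -4.3]
width: 0.543
gripper_force: 40.5
clock: 49.05
position: [0.48, -0.0388, 0.2129]
ee_rot: [2.403, 2.019, 0.009]
force: [0.4, 1.3, 0.5]
width: 0.684
gripper_force: 0.0
tape (array([ 0.56503558, -0.08945994]), (119.6, 20.0), -8.967056274414062)
tape (array([ 0.47565631, -0.0514241 ]), (146.8, 18.9), 79.58162689208984)
tape (array([0.5287251 , 0.04686563]), (117.2, 20.5), -9.201484680175781)
dr [ 0.02 -0.01 -0.01] then slide [-0.926 -0.045  0.033] | pos [ 0.4781 -0.038   0.2098] q1,7 [-0.71  0.07] t 49.1 w 0.679
```

View pics/side3.png

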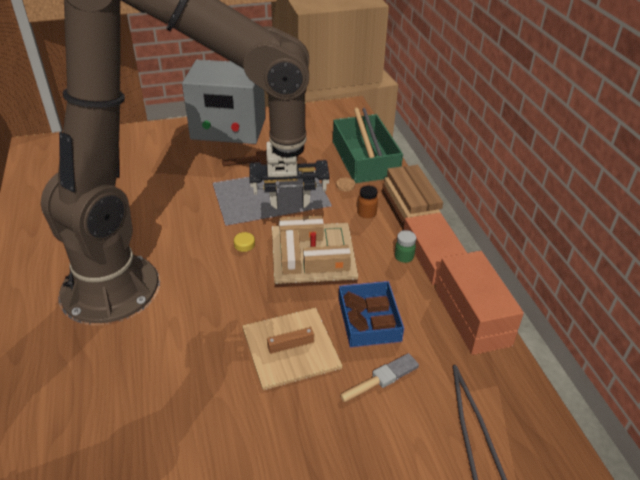

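Three cartons now stand in their outlines (side view, tapes at px (301,223), (291,250) and (327,253)). The pin is clear at (313,240), the offcuts are in the tray, and the board is still at (291,347).

```bash
python3 - <<'E'
from h import *
T=cv2.imread("pics/top3.png")[:,:,::-1].copy();S=cv2.imread("pics/side3.png")[:,:,::-1].copy()
def box(x0,x1,y0,y1):
    m=np.zeros((480,640),bool);m[y0:y1,x0:x1]=1;return m
A,B=hsv(T),hsv(S)
cc=lambda c:np.array(cv2.minAreaRect(c.astype(np.float32))[0])
mh=blobs((A[...,1]>140)&(A[...,0]<18)&box(448,478,262,338),100,3000);sh=blobs((B[...,1]>140)&(B[...,0]<18)&box(262,320,325,355),50,3000)
for a in mh: print(rect("top",a,.046))
for b in sh: print([ (tri([ray("top",cc(a)),ray("side",cc(b))])) for a in mh])
for c in blobs((A[...,2]>150)&(A[...,1]<150)&(A[...,1]>40)&box(400,520,245,360),2000,20000): print("board",rect("top",c,.012))
s0=blobs((B[...,2]>150)&(B[...,1]<140)&(B[...,1]>40)&box(235,350,305,390),1000,20000)
for c in s0: print("board side",rect("side",c,.012))
t=blobs((A[...,1]<50)&(A[...,2]>190)&box(270,390,185,305),50,2000)
for c in t: print("tape top",rect("top",c,.08))
plan([.4163,-.3137,.2],-85.8)
E
```

```text
(array([ 0.41758899, -0.30934427]), (110.9, 32.6), 3.211076021194458)
[(array([ 0.41617365, -0.31349674,  0.02900999]), [np.float64(0.0006536687483370398), np.float64(0.0006536687483369791)])]
board (array([ 0.41631073, -0.31368378]), (191.4, 191.4), -85.73349475860596)
board side (array([ 0.41662485, -0.31546487]), (202.1, 193.6), -85.82345581054688)
tape top (array([0.52858179, 0.04562588]), (121.1, 18.8), -9.575141906738281)
tape top (array([ 0.60815015, -0.09720781]), (35.2, 18.4), -8.920989990234375)
dr [ 1.000e-02 -2.000e-02  1.104e+01] then slide [-0.273  0.901  0.033] | pos [ 0.4781 -0.038   0.2098] q1,7 [-0.71  0.07] t 49.1 w 0.679
```

View pics/top3.png

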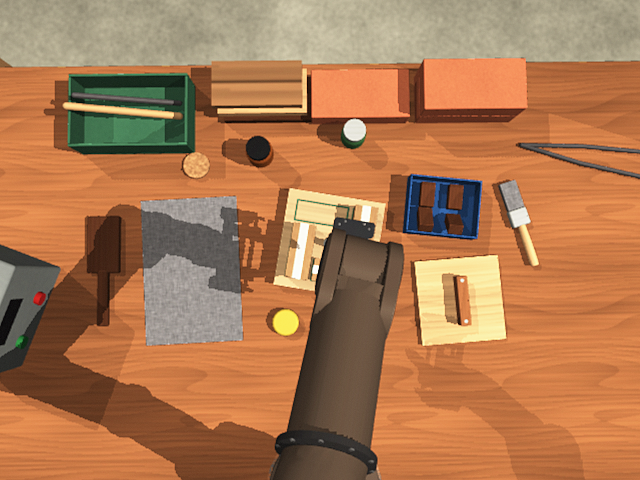

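The top view shows the four offcuts apart in the tray at around px (441,207), and the board still at (461,300). Next I fetch the board.

```bash
python3 -m pendant '{"slide":[[0,0,0],[0,0,0],[0,0,0],[0,0,0],[0,0,0],[0,0,0],[0,0,0],[0,0,0],[0,0,0],[0,0,0]],"dr":[[0,0,0.92],[0,0,0.92],[0,0,0.92],[0,0,0.92],[0,0,0.92],[0,0,0.92],[0,0,0.92],[0,0,0.92],[0,0,0.92],[0,0,0.92]],"claw":[0.68,0.68,0.68,0.68,0.68,0.68,0.68,0.68,0.68,0.68]}'
python3 -m pendant '{"slide":[[0,0,0],[0,0,0],[-0.03,0.1,0],[-0.03,0.1,0],[-0.03,0.1,0],[-0.03,0.1,0],[-0.03,0.1,0],[-0.03,0.1,0],[-0.03,0.1,0],[-0.03,0.1,0]],"dr":[[0,0,0.92],[0,0,0.92],[0,0,0],[0,0,0],[0,0,0],[0,0,0],[0,0,0],[0,0,0],[0,0,0],[0,0,0]],"claw":[0.68,0.68,0.68,0.68,0.68,0.68,0.68,0.68,0.68,0.68]}'
python3 -m pendant '{"slide":[[-0.033,0.1,0],[0,0,0],[0,0,0],[0,0,0],[0,0,0]],"dr":[[0,0,0],[0,0,0],[0,0,0],[0,0,0],[0,0,0]],"claw":[0.6,0.6,0.6,0.6,0.6]}' 60
python3 -c "
from h import *
plan([.4163,-.3137,.018],-85.8)"
```

```text
clock: 50.15
position: [0.4769, -0.0381, 0.2082]
ee_rot: [3.108, 0.453, -0.003]
force: [0.0, 0.7, 0.5]
width: 0.681
gripper_force: 0.0
clock: 51.15
position: [0.4224, -0.2836, 0.2081]
ee_rot: [-3.139, -0.115, 0.003]
force: [-0.2, 0.0, -0.3]
width: 0.678
gripper_force: 0.0
clock: 51.65
position: [0.4162, -0.312, 0.2088]
ee_rot: [-3.139, -0.118, 0.001]
force: [0.2, 0.4, -0.4]
width: 0.601
gripper_force: 0.0
dr [-0.01  0.    0.02] then slide [-0.     0.006  0.636] | pos [ 0.4162 -0.312   0.2088] q1,7 [-0.24 -0.47] t 51.6 w 0.601
```

```bash
python3 -m pendant '{"slide":[[0,0.006,0.12],[0,0,0.12],[0,0,0.12],[0,0,0.12],[0,0,0.09],[0,0,0.04],[0,0,0.026],[0,0,0]],"dr":[[0,0,0],[0,0,0],[0,0,0],[0,0,0],[0,0,0],[0,0,0],[0,0,0],[0,0,0]],"claw":[0.6,0.6,0.6,0.6,0.6,0.6,0.6,0.6]}'
python3 -m pendant '{"slide":[[0,0,0],[0,0,0],[0,0,0],[0,0,0],[0,0,0],[0,0,0],[0,0,-0.03],[0,0,-0.03],[0,0,0],[0,0,0]],"dr":[[0,0,0],[0,0,0],[0,0,0],[0,0,0],[0,0,0],[0,0,0],[0,0,0],[0,0,0],[0,0,0],[0,0,0]],"claw":[0,0,0,0,0,0,0,0,0,0]}'
python3 -m pendant '{"slide":[[0,0,-0.06],[0,0,-0.1],[0,0,-0.1],[0,0,-0.1],[0,0,-0.09],[0,0,-0.05],[0,0,0],[0,0,0]],"dr":[[0,0,0],[0,0,0],[0,0,0],[0,0,0],[0,0,0],[0,0,0],[0,0,0],[0,0,0]],"claw":[0,0,0,0,0,0,0,0]}'
python3 - <<'E'
from h import *
S=arm.get_image("side")
cv2.imwrite("pics/side4.png",S[:,:,::-1])
plan([.5453,-.0192,.15],-99.8)
E
```

```text
clock: 52.45
position: [0.4162, -0.3148, 0.0185]
ee_rot: [-3.139, -0.117, 0.0]
force: [-0.8, -0.2, 0.4]
width: 0.6
gripper_force: 0.0
clock: 53.45
position: [0.4161, -0.3152, 0.0368]
ee_rot: [3.139, 0.116, 0.001]
force: [0.1, 0.4, -4.1]
width: 0.259
gripper_force: 60.0
clock: 54.25
position: [0.4158, -0.3144, 0.1856]
ee_rot: [-3.139, -0.116, 0.001]
force: [-0.8, 0.3, -5.4]
width: 0.258
gripper_force: 60.0
dr [-0.01  0.01  2.04] then slide [ 0.259 -1.043  0.117] | pos [ 0.4155 -0.3143  0.1852] q1,7 [-0.21 -0.43] t 54.3 w 0.255
```

View pics/side4.png

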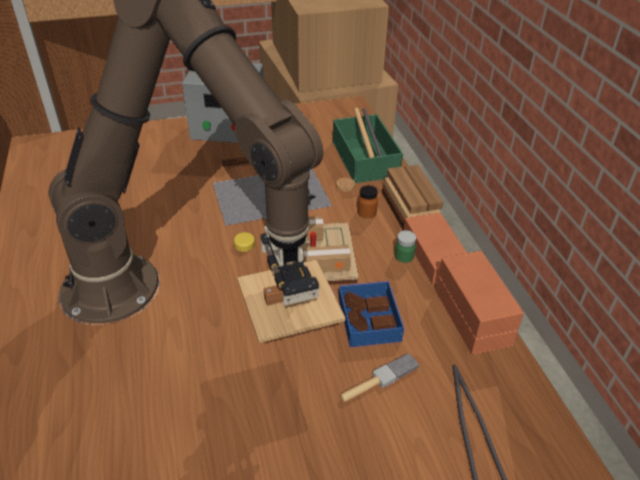

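The board hangs level from the gripper at px (290,300), so I carry it over.

```bash
python3 -m pendant '{"slide":[[0,0,0],[0,0,0],[0,0,0],[0,0,0],[0.015,-0.05,0],[0.024,-0.1,0],[0.024,-0.1,0],[0.024,-0.1,0],[0.024,-0.1,0],[0.024,-0.1,0]],"dr":[[0,0,0.5],[0,0,0.5],[0,0,0.5],[0,0,0.54],[0,0,0],[0,0,0],[0,0,0],[0,0,0],[0,0,0],[0,0,0]],"claw":[0,0,0,0,0,0,0,0,0,0]}'
python3 -m pendant '{"slide":[[0.024,-0.1,0],[0.024,-0.1,0],[0.024,-0.1,0],[0.024,-0.1,0],[0.015,-0.06,0],[0.012,-0.033,0],[0,0,0],[0,0,0],[0,0,0],[0,0,0]],"dr":[[0,0,0],[0,0,0],[0,0,0],[0,0,0],[0,0,0],[0,0,0],[0,0,0],[0,0,0],[0,0,0],[0,0,0]],"claw":[0,0,0,0,0,0,0,0,0,0]}'
python3 - <<'E'
from h import *
plan([.5453,-.0192,.114],-99.8)
S=arm.get_image("side");cv2.imwrite("pics/side5.png",S[:,:,::-1]);B=hsv(S)
m=(B[...,2]>150)&(B[...,1]<140)&(B[...,1]>40);q=np.zeros_like(m);q[150:265,240:390]=1
z=arm.observe()["position"][2]-.0185+.012
for c in blobs(m&q,1000,20000): print("board side",rect("side",c,z))
E
```

```text
clock: 55.3
position: [0.4835, -0.1578, 0.1851]
ee_rot: [-3.13, 0.269, 0.004]
force: [0.4, -0.2, -4.9]
width: 0.258
gripper_force: 60.0
clock: 56.3
position: [0.5451, -0.0212, 0.1867]
ee_rot: [-3.13, 0.272, -0.0]
force: [0.1, -0.3, -5.1]
width: 0.255
gripper_force: 60.0
dr [-0.   -0.   -0.02] then slide [-0.    -0.007  0.242] | pos [ 0.5451 -0.0212  0.1867] q1,7 [-0.84 -1.17] t 56.3 w 0.255
board side (array([ 0.53505389, -0.06209785]), (350.0, 208.9), 74.17475891113281)
```

View pics/side5.png

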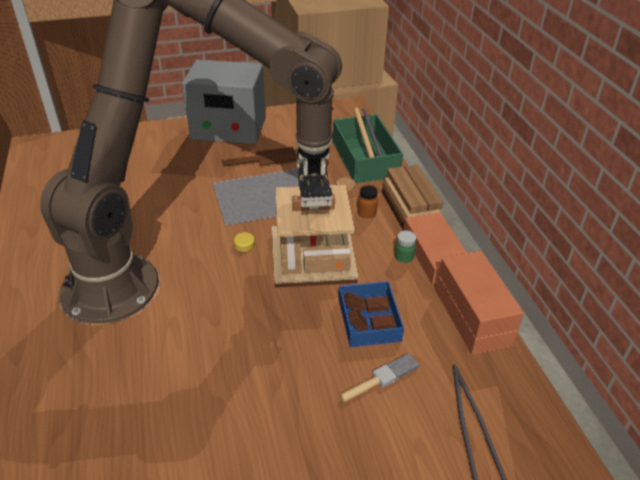

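The board is over the slab. Its back corners are at px (276,188) and (349,187), with a front edge near row 233. I lower it to just above the pin.

```bash
python3 -m pendant '{"slide":[[0,-0.007,0.05],[0,0,0.07],[0,0,0.07],[0,0,0.04],[0,0,0.012],[0,0,0],[0,0,0],[0,0,0]],"dr":[[0,0,0],[0,0,0],[0,0,0],[0,0,0],[0,0,0],[0,0,0],[0,0,0],[0,0,0]],"claw":[0,0,0,0,0,0,0,0]}'
python3 - <<'E'
from h import *
P=onplane("side",[[276,188],[349,187]],.180);print(P.round(4),np.linalg.norm(P[0]-P[1]),np.degrees(np.arctan2(*(P[1]-P[0])[[1,0]])))
d=(P[1]-P[0])[:2]/np.linalg.norm(P[1]-P[0]);n=np.array([d[1],-d[0]]);print("centre est",P.mean(0)[:2]+n*.095)
plan([.5453,-.0192,.098],-99.8)
S=arm.get_image("side");cv2.imwrite("pics/side6.png",cv2.resize(S[180:300,250:380],None,fx=4,fy=4)[:,:,::-1])
E
```

```text
clock: 57.15
position: [0.5465, -0.018, 0.1147]
ee_rot: [-3.13, 0.269, -0.002]
force: [0.1, -0.5, -4.3]
width: 0.255
gripper_force: 60.0
[[0.4691 0.0835 0.18  ]
 [0.6611 0.0409 0.18  ]] 0.19659112603178128 -12.49833630051098
centre est [ 0.54452725 -0.03054123]
dr [-0.   -0.01 -0.  ] then slide [-0.003  0.005  0.056] | pos [ 0.5465 -0.018   0.1147] q1,7 [-0.77 -1.09] t 57.1 w 0.255
```

View pics/side6.png

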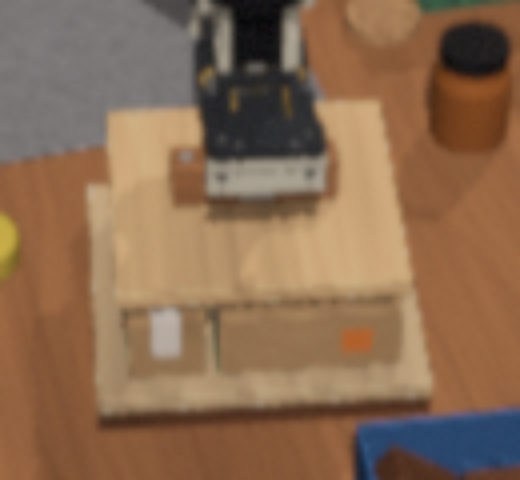

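The board hovers above the cartons, with its top corners at crop px (108,110), (380,100), (411,290) and (117,295). I'll check its centre from those.

```bash
python3 - <<'E'
from h import *
uv=np.array([[108,110],[380,100],[411,292],[117,296]])/4+[250,180]
for z in(.108,):
    P=onplane("side",uv,z);print(P.round(4)[:,:2],P.mean(0).round(4),[np.linalg.norm(P[i]-P[i-1]).round(4) for i in range(4)],[np.degrees(np.arctan2(*(b-a)[[1,0]])).round(1) for a,b in((P[0],P[1]),(P[3],P[2]))])
S=cv2.imread("pics/side6.png");H=cv2.cvtColor(S,cv2.COLOR_BGR2HSV).astype(int)
print(S[130:150:10,150],H[300,200],H[280,200],H[120,100],H[120,130])
for x in(130,180,230,280,330,380): print(x,[int(v) for v in H[270:320:4,x,2]])
E
```

```text
[[ 0.4709  0.0903]
 [ 0.6572  0.0559]
 [ 0.6196 -0.1397]
 [ 0.4374 -0.0982]] [ 0.5463 -0.0229  0.108 ] [np.float64(0.1914), np.float64(0.1894), np.float64(0.1992), np.float64(0.1869)] [np.float64(-10.5), np.float64(-12.8)]
[[126 171 206]
 [127 171 206]] [ 16 104 166] [ 16 106 180] [  5  13 122] [ 18  93 205]
130 [192, 192, 192, 192, 191, 192, 192, 187, 176, 161, 136, 128, 140]
180 [184, 184, 183, 184, 184, 183, 180, 174, 165, 144, 137, 154, 161]
230 [176, 177, 178, 178, 179, 179, 177, 170, 147, 128, 138, 153, 159]
280 [192, 191, 190, 189, 185, 174, 163, 153, 137, 140, 153, 157, 153]
330 [205, 205, 203, 197, 183, 174, 166, 145, 135, 145, 149, 147, 145]
380 [205, 204, 202, 195, 185, 172, 151, 128, 132, 146, 155, 152, 145]
```

```bash
python3 -m pendant '{"slide":[[-0.003,0.005,0.01],[0,0,0.007],[0,0,0.007],[0,0,0.007],[0,0,0]],"dr":[[0,0,0],[0,0,0],[0,0,0],[0,0,0],[0,0,0]],"claw":[0,0,0,0,0]}'
python3 -m pendant '{"slide":[[0,0,0.007],[0,0,0.007],[0,0,0],[0,0,0]],"dr":[[0,0,0],[0,0,0],[0,0,0],[0,0,0]],"claw":[0,0,0,0]}'
python3 -m pendant '{"slide":[[0,0,0.007],[0,0,0],[0,0,0]],"dr":[[0,0,0],[0,0,0],[0,0,0]],"claw":[0,0,0]}'
```

```text
clock: 57.7
position: [0.5447, -0.0193, 0.1049]
ee_rot: [-3.13, 0.269, -0.0]
force: [-2.5, 1.4, 2.3]
width: 0.26
gripper_force: 60.0
clock: 58.1
position: [0.5448, -0.0193, 0.1006]
ee_rot: [-3.13, 0.269, -0.0]
force: [-2.3, 0.9, 4.5]
width: 0.258
gripper_force: 60.0
clock: 58.4
position: [0.5447, -0.0193, 0.0988]
ee_rot: [-3.13, 0.269, -0.0]
force: [-4.0, 1.6, 10.3]
width: 0.257
gripper_force: 60.0
```

```bash
python3 -m pendant '{"slide":[[0,0,0.007],[0,0,0],[0,0,0]],"dr":[[0,0,0],[0,0,0],[0,0,0]],"claw":[0,0,0]}'
python3 -m pendant '{"slide":[[0,0,0.007],[0,0,0],[0,0,0]],"dr":[[0,0,0],[0,0,0],[0,0,0]],"claw":[0,0,0]}'
```

```text
clock: 58.7
position: [0.5448, -0.0193, 0.0987]
ee_rot: [-3.127, 0.269, -0.001]
force: [-15.6, 6.0, 40.9]
width: 0.257
gripper_force: 60.0
clock: 59.0
position: [0.5453, -0.0194, 0.0982]
ee_rot: [-3.126, 0.269, -0.003]
force: [-21.0, 8.5, 62.3]
width: 0.258
gripper_force: 60.1
```

```bash
python3 -m pendant '{"slide":[[0,0,0],[0,0,-0.006],[0,0,-0.005],[0,0,0],[0,0,0]],"dr":[[0,0,0],[0,0,0],[0,0,0],[0,0,0],[0,0,0]],"claw":[0,0,0,0,0]}'
python3 -m pendant '{"slide":[[0,0,0],[0,0,0],[0,0,0],[0,0,0],[0,0,0]],"dr":[[0,0,0],[0,0,0],[0,0,0],[0,0,0],[0,0,0]],"claw":[0.5,0.5,0.5,0.5,0.5]}'
python3 -m pendant '{"slide":[[0,0,-0.05],[0,0,-0.1],[0,0,-0.12],[0,0,-0.12],[0,0,-0.12],[0,0,-0.12],[0.06,0.12,0],[0.06,0.12,0],[0.06,0.12,0],[0.06,0.12,0]],"dr":[[0,0,0],[0,0,0],[0,0,0],[0,0,0],[0,0,0],[0,0,0],[0,0,0],[0,0,0],[0,0,0],[0,0,0]],"claw":[0.5,0.5,0.5,0.5,0.5,0.5,0.5,0.5,0.5,0.5]}'
python3 -m pendant '{"slide":[[0.06,0.12,0],[0.06,0.12,0],[0.06,0.12,0],[0.06,0.12,0],[0,0,0],[0,0,0],[0,0,0]],"dr":[[0,0,0],[0,0,0],[0,0,0],[0,0,0],[0,0,0],[0,0,0],[0,0,0]],"claw":[0.5,0.5,0.5,0.5,0.5,0.5,0.5]}'
python3 - <<'E'
from h import *
T=arm.get_image("top");S=arm.get_image("side")
cv2.imwrite("pics/end.png",np.hstack([cv2.resize(T[170:310,260:400],(400,400)),cv2.resize(S[190:310,255:375],(400,400))])[:,:,::-1])
def box(x0,x1,y0,y1):
    m=np.zeros((480,640),bool);m[y0:y1,x0:x1]=1;return m
A,B=hsv(T),hsv(S)
for c in blobs((A[...,1]>140)&(A[...,0]<18)&box(305,360,205,285),100,3000): 
    print("handle",rect("top",c,.126))
print(proj("top",[[.5453,-.0192,.126]]))
E
```

```text
clock: 59.5
position: [0.5452, -0.0194, 0.0984]
ee_rot: [-3.129, 0.269, -0.002]
force: [-4.8, 1.8, 15.2]
width: 0.256
gripper_force: 60.0
clock: 60.0
position: [0.5447, -0.0192, 0.0973]
ee_rot: [3.13, -0.269, -0.0]
force: [0.6, 0.4, 0.4]
width: 0.496
gripper_force: 0.0
clock: 61.0
position: [0.5913, -0.1749, 0.2877]
ee_rot: [3.13, -0.268, 0.001]
force: [0.8, 0.2, -0.1]
width: 0.503
gripper_force: 0.0
clock: 61.7
position: [0.6377, -0.3266, 0.287]
ee_rot: [-3.13, 0.268, -0.0]
force: [-0.4, 0.5, 0.3]
width: 0.502
gripper_force: 0.0
handle (array([ 0.54393744, -0.01958379]), (108.5, 24.5), -9.758216857910156)
[[330.64771028 241.10326522]]
```

View pics/end.png

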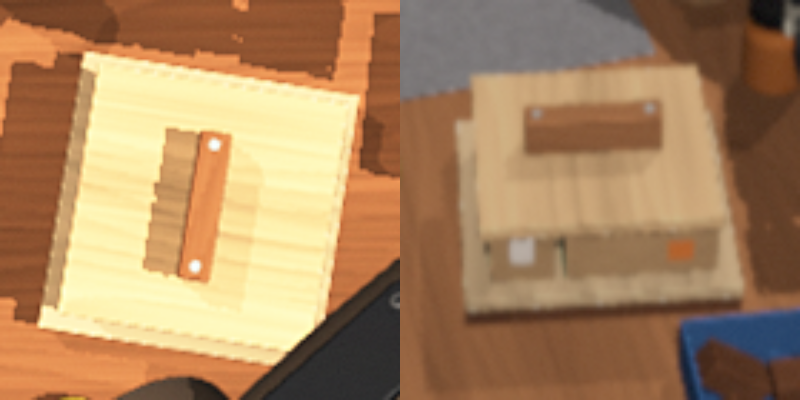

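The board lies square on the cartons. The handle screws are at top px (334.9,220.8) and (328.3,263.1), and at side px (330,222.1) and (295.8,223.9). I'll check the height from those.

```bash
python3 - <<'E'
from h import *
for a,b in(([334.9,220.8],[330,222.1]),([328.3,263.1],[295.8,223.9])): print(tri([ray("top",a),ray("side",b)]))
print(arm.observe()["clock"],arm.observe()["force"])
E
```

```text
(array([ 0.58867876, -0.02874607,  0.12724686]), [np.float64(0.0010881379124856045), np.float64(0.0010881379124855826)])
(array([ 0.49990349, -0.0138536 ,  0.12688459]), [np.float64(0.0004304777383009473), np.float64(0.0004304777383011274)])
61.8 [-0.13583922  0.87977839 -0.4091919 ]
```

Both screws come out at 0.127 m, against 0.126 m expected, so the board is level and down on the cartons.

```bash
python3 -c "
from cell import arm
print(arm.sign_off())"
```

```text
the job is handed in; nothing more can be done
None
```

The job is handed in, with no verdict returned: all four offcuts are in the tray, the three cartons are in their outlines, and the cover board lies level on them, centred within about 2 mm of the pin.

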